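# Prop the soldering guard and move the charcoal block to the firebrick

### The job

Raise the clear flap of the soldering guard by its front bar and set its prop stay so that the flap's side pin rests in the fork of the fully raised stay; the flap sinks slowly when let go, so be brisk. Then, with the flap propped, take out the charcoal block from beneath and lay it flat on top of the firebrick, roughly centred (either way round), without dropping it. Leave the flap propped, and the firebrick, tin, pliers and tape roll where they are.

Things in the scene. Friction and masses are not known exactly. Their poses are not given: they have to be found in the camera images.
- guard: Fixed soldering guard, steel base 255x260x10 mm (own x -130..125, y -105..155). Origin on the table; own +x to the hinge (away from the robot), +y to the stay (left). Hinge axis along y, 90 mm up at x=100, middle y=5, on 10 mm posts at y=-92 and 102, 95 mm high; rear wall 55 mm high at x=105..125; front and sides open. Stay pivot at x=-110, y=140, z=70.
- flap_hinge (a point): Middle of the flap's hinge axis (the axis runs along the guard's y).
- guard_flap (a joint): Flap angle, rad: 0 closed (level), grows as it rises, stop 1.47. Clear pane in an aluminium frame 182x190x8 mm, 0.42 kg +-20 %. The hinge damper (5 N m s/rad) needs about 13 N at the bar at 0.4 rad/s; let go, the flap sinks by itself, 0.01 to 0.05 rad/s in the upper range. It rests on the raised stay at about 0.91, 52 degrees to the level.
- flap_grip (a point): Middle of the flap's front bar: round steel, 12 mm thick, along the guard's y, 120 mm between its standoffs, 215 mm from the hinge axis in the flap's plane; 26 mm gap between bar and frame. Being round it can turn in the grip while the tool keeps its direction.
- flap_pin (a point): Point on the flap's side pin (10 mm thick, along the guard's y, sticking out 48 mm on the stay's side), 150 mm from the hinge axis, in the plane of the stay. It moves with the flap.
- stay_pivot (a point): Pivot of the prop stay, at the front left of the guard. The stay swings in the guard's x-z plane.
- prop_stay (a joint): Stay angle, rad: 0 folded (level, from the pivot along the guard's +x), grows as its end rises, stop at 0.87, where the pin meets the fork. Friction holds it where it is left; 3 to 5 N at the grip move it. A 10 mm steel rod, 190 mm long; the U-fork at its end is 28 mm wide, lips 14 mm, floor 176 mm from the pivot. It clears the pin up to its stop if the flap is above 1.15.
- stay_grip (a point): Grip point of the stay: on a round cranked bar, 12 mm thick, that sticks out 78 mm to the guard's +y from the stay, 75 mm from the pivot; this point lies 56 mm out from the stay. The bar is parallel to y and can turn in the grip.
- charcoal_block: Black charcoal block 55x95x26 mm, 0.11 kg +-30 %, flat on the base plate (10 mm thick) under the flap, long side roughly along the guard's x. Origin: centre of its underside; own x across (55 mm, grasp this way), y along, z up. The propped flap overhangs it at 52 degrees, so a hand must come in tilted, leaning back to the guard's open front by about 25 to 35 degrees.
- flux_tin: Bystander: flat round tin, 63 mm in diameter, 24 mm high, to the right in front. Origin at the centre of its underside.
- pliers_1: Bystander: pliers 50 x 149 x 12 mm lying to the right of the guard. Origin at the centre of its underside.
- firebrick: Pale beige firebrick 65 x 110 x 30 mm lying flat on the table to the left of the guard, behind the round turntable (257 mm wide, 41 mm high, centred 445 mm ahead and 115 mm left of the robot). Loose, 0.22 kg. Origin at the centre of its underside; own y along its length. The charcoal block goes on its top face, 30 mm up.
- tape_roll: Bystander: tan roll of tape, 66 mm across, 19 mm high, lying flat in front of the guard. Origin at the centre of its underside.
Not all that is in view belongs to the job. Leave any yellow look-alike of the charcoal_block alone.

How it is judged:
By the outcome, as a careful person would: the job done as asked, in the order asked, and still so for the second after the job is handed in, with the robot touching nothing.
It also fails if it takes over 72 s, if anything falls off the work surface, if the arm or the gripper's body presses on something with over 40 N, if the wrist force passes 120 N, or if a joint passes its speed limit or range.

### The arm

A 6-joint arm with a two-finger parallel gripper is mounted at the origin on a cart in front of the work surface, level with it; the furniture and walls round the work are solid. World frame = base frame: x ahead of the robot, y to its left, z up, the work surface at z = 0. Lengths are in m, angles in rad, forces in N, time in s.
With the tool pointing down it reaches from about 0.35 to 0.85 m from the base axis. Payload 8.1 kg.
Tool frame: the origin (TCP) lies on the mounting face of the last link; the fingertips stand 186 mm ahead of it and the grasp point (between the pads) lies 167 mm ahead of it; z points along the fingers, y is the line along which they close (so a half turn about z gives the same grasp; the last joint's range is limited). The gripper opens to 93 mm and grips with 3 to 60 N. Pads are 15 mm wide; open, the fingers measure 128 mm over their backs; the gripper's body (75 mm by 188 mm) begins 65 mm behind the grasp point.
Start: joints at [1.079, 0.13, 1.488, -0, 1.523, -0.085], TCP at [0.237, 0.551, 0.405] pointing down, gripper open.
Joint ranges: [-2.96, 2.96], [-0.89, 2.26], [0.02, 2.5], [-1.34, 4.48], [0, 2.73], [-2.66, 2.66]. Speed limits (rad/s): [2.39, 2.39, 2.79, 3.14, 3.14, 3.14].

### API

Orientations are given as a rotation vector (axis times angle).
In Python, from plant import * gives the robot as it stands. The module is installed in compiled form; this text tells all that it offers.
- The arm moves only by the tool arm_command, never from a script. Its argument "increments" is a list of rows, each a list of 6 numbers: the shift along the tool's x, y, z in units of 0.2 m (1.0 is 0.2 m), then the turn, a rotation vector about the tool's x, y, z in units of pi rad (1.0 is pi rad). A call has exactly 5 rows; each row is the pose to reach, as a shift and turn from the pose commanded when the call began, along the tool's axes at that moment, turning the shorter way round; what a row does not reach only later rows make up. A row lasts 1/8 s, in which the tool goes at most 62.5 mm and 10.7 degrees, less where a joint would pass 70% of its speed; a pose out of reach is approached as far as the arm can. A call with a number of a shift or a turn outside -1 to 1 is refused whole. A call with a gripper value outside its range is refused whole. "fingers" is the closure, from -1 (fully open) to 1 (shut), set as the call begins (left out, the last holds). The fingers move at their own pace and stop on an object; "force" is the grip in N (left out, the last holds). Time passes only in rows, so rows that repeat a pose let the fingers close, or fill a call up. It gives the time, the measured TCP pose, the force, the opening and the grip force at its end, in the units of the state.
- read_state(): the state, without advancing time (a new reading comes with each control period).
- read_camera(name): name is "scene" or "top" or "wrist"; returns a dict with "image" (480x640x3 uint8, red, green, blue), "fx", "fy", "cx", "cy" (pixels), "T" (4x4, takes a point from camera to world coordinates). Camera axes: x right, y down, z forward; pixel columns grow to the right and rows downward; lengths in m; the calibration is good to about 2 mm. A picture is of the moment at which its call begins. There is no depth.
- close_job(): hands the job in; it is judged then, once.
The state is a dict: "t": time; "q": joint angles; "dq": joint speeds; "joint_torque": joint torques, N m; "tool_pos": TCP position; "orientation": TCP orientation; "force": force on the tool from outside, world axes, zero at the start; "wrist_torque": the same for the moment, N m; "opening": finger opening in m; "gripper_force": force on a finger pad.
Only numpy, scipy, OpenCV 4.12 (cv2) and the standard library are available. Lean on these libraries where they do the work, as an engineer would, in place of code of your own. Each camera call takes 0.05 s, during which the arm holds its last target. There are 200 camera calls.

## Working session

There is one attempt and no reset: what is moved stays moved. The work goes in short steps, Python scripts to look and compute and a tool call to move; the robot and the scene stay as the last step left them, time stands still between calls to the robot, and variables do not carry over. Pictures are saved under pics/ and viewed, at most 10 in all, crops included, and the job is handed in when it is done.

Besides the shell and the picture viewer there is one more tool, called after ">>>" as a command line: name --pt "numbers of a row" for each row, then --argument value for the rest. arm_command: Moves the arm, as the interface text tells. Shifts and turns lie within -1 to 1; 1 stands for 0.2 m of shift or pi rad of turn. Its arguments: {"type":"object","properties":{"increments":{"type":"array","items":{"type":"array","items":{"type":"number","minimum":-1,"maximum":1}}},"fingers":{"type":"number"},"force":{"type":"number"}},"required":["increments"]}

```bash
mkdir -p pics
python3 - <<'E'
from plant import *
import cv2,numpy as np
np.set_printoptions(precision=4,suppress=True)
s=read_state();print(s)
for n in ["scene","top"]:
    c=read_camera(n);cv2.imwrite(f"pics/{n}0.png",c["image"][:,:,::-1]);np.savez(f"{n}0.npz",**c)
    print(n,c["fx"],c["fy"],c["cx"],c["cy"]);print(c["T"])
E
```

```text
{'t': 0.0, 'q': array([ 1.0786,  0.1311,  1.4893,  0.    ,  1.523 , -0.0854]), 'dq': array([-0.0014,  0.0006,  0.0003, -0.0007, -0.0008, -0.0011]), 'joint_torque': array([  0.0013, -55.9826, -49.1778,   0.0767,   0.035 ,  -0.0002]), 'tool_pos': array([0.2373, 0.5508, 0.4037]), 'orientation': array([-0.6345, -3.0763,  0.0027]), 'force': array([ 0.0702,  0.034 , -0.2597]), 'wrist_torque': array([-0.0085,  0.0007, -0.0399]), 'gripper_force': 0.0, 'opening': 0.0926537991353057}
scene 492.93991523699447 492.93991523699447 316.28018510521855 243.65015069371165
[[ 0.619  -0.3466  0.7048 -0.2614]
 [-0.7852 -0.2936  0.5452 -0.8289]
 [ 0.018  -0.8909 -0.4539  0.5965]
 [ 0.      0.      0.      1.    ]]
top 525.3448627418086 525.3448627418086 323.30005137623084 236.7003565224268
[[-0.0158 -0.9962  0.086   0.4236]
 [-0.9999  0.0155 -0.0043 -0.2241]
 [ 0.0029 -0.086  -0.9963  1.199 ]
 [ 0.      0.      0.      1.    ]]
```

View pics/scene0.png

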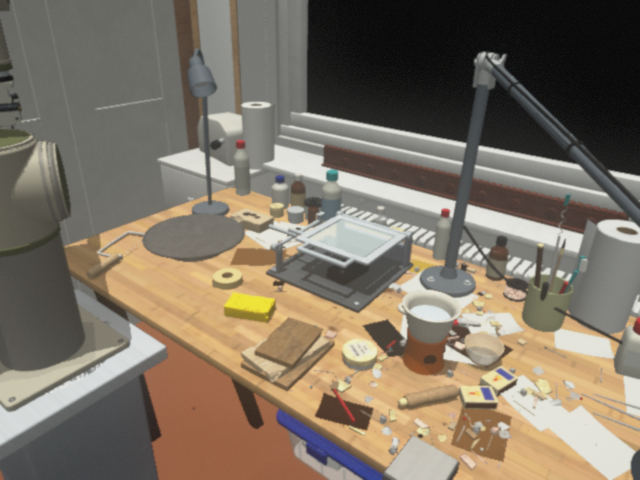

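View pics/top0.png

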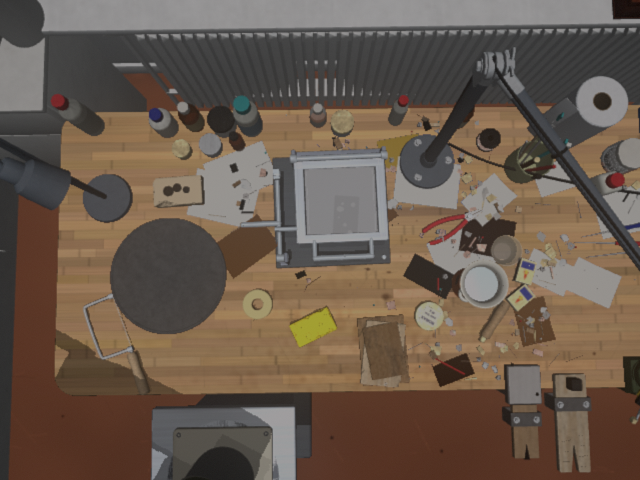

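The overview shows the guard around (330,210) in the top view, with the bar at (343,257), the stay with its side bar at (240–300,225), the firebrick at (178,190) and the yellow decoy at (313,327). I'll zoom in for the key edges.

Run:
```python
import cv2
a=cv2.imread("pics/top0.png")[142:282,225:400]
cv2.imwrite("pics/top0c.png",cv2.convertScaleAbs(cv2.resize(a,None,fx=4,fy=4,interpolation=cv2.INTER_CUBIC),alpha=1.3))
a=cv2.imread("pics/scene0.png")[205:310,225:425]
cv2.imwrite("pics/scene0c.png",cv2.convertScaleAbs(cv2.resize(a,None,fx=4,fy=4,interpolation=cv2.INTER_CUBIC),alpha=1.3))
```

```text
(no output)
```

View pics/top0c.png

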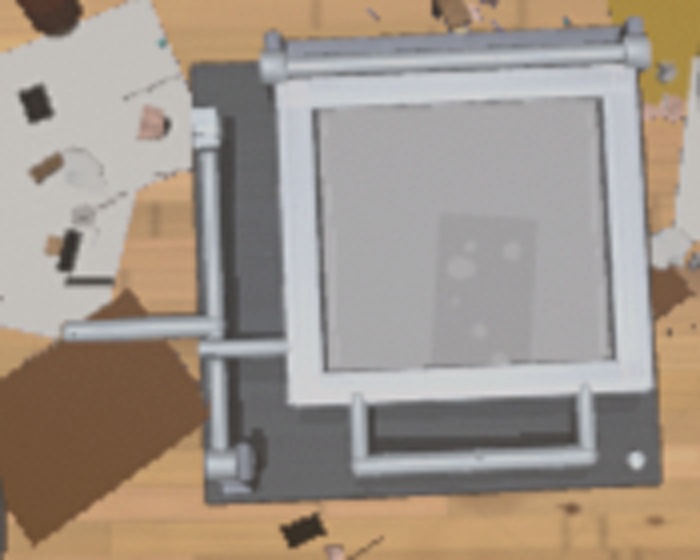

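View pics/scene0c.png

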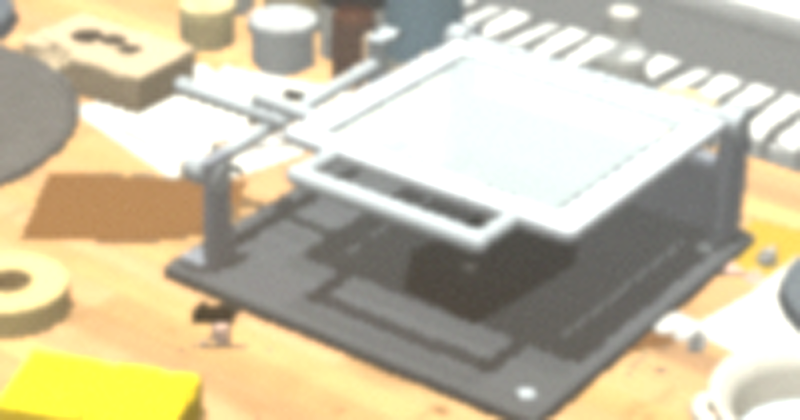

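The crop gives the base corners, bar ends, stay bar, stay pivot and the block seen through the pane. I'll fit the guard pose from these, and mask the brick.

```bash
cat > h.py <<'E'
import numpy as np, cv2, json, os
from scipy.spatial.transform import Rotation as R, Slerp
from scipy.optimize import least_squares
np.set_printoptions(precision=4,suppress=True)
def ray(c,uv,z):
    d=c["T"][:3,:3]@[(uv[0]-c["cx"])/c["fx"],(uv[1]-c["cy"])/c["fy"],1]; o=c["T"][:3,3]
    return o+d*(z-o[2])/d[2]
def fit(own,pts):
    f=lambda p:(np.array([[np.cos(p[2]),-np.sin(p[2])],[np.sin(p[2]),np.cos(p[2])]])@np.array(own).T).T+p[:2]-np.array(pts)
    r=least_squares(lambda p:f(p).ravel(),[.6,-.25,0]);return r.x,f(r.x)
E
python3 - <<'E'
from h import *
c=dict(np.load("top0.npz"))
P=lambda u,v,z:ray(c,(225+(u+.5)/4-.5,142+(v+.5)/4-.5),z)[:2]
obs=[((-130,155),P(205,503,.01)),((-130,-105),P(662,485,.01)),((125,155),P(190,62,.01)),
((-115,5),P(475,463,.09)),((-35,218),P(66,331,.073)),((-110,140),P(218,464,.07)),((80,140),P(205,110,.072)),((-50,150),P(201,349,.09)),((100,5),P(455,58,.095))]
x,e=fit(np.array([o[0] for o in obs])/1e3,[o[1] for o in obs]);print("guard",x);print(e*1e3)
for u,v in [(440,213),(537,220),(433,362),(530,368)]:print(P(u,v,.036))
# brick
im=c["image"];hsv=cv2.cvtColor(im,cv2.COLOR_RGB2HSV)
sub=im[165:215,140:215]; print(im[197,165],im[197,190],im[212,178],im[190,148])
E
```

```text
guard [ 0.5915 -0.2716  0.026 ]
[[-0.83    0.8461]
 [-0.1775 -0.5496]
 [ 0.5736  0.8853]
 [ 1.5483  0.9014]
 [ 0.6292 -2.3457]
 [ 0.4874 -1.2727]
 [-2.3013 -1.5936]
 [ 0.0213  3.4037]
 [ 0.049  -0.2749]]
[ 0.6175 -0.2559]
[ 0.6128 -0.3101]
[ 0.5339 -0.2505]
[ 0.5297 -0.3044]
[153 136 115] [151 135 115] [146 117  88] [157 126  94]
```

Run:
```python
import cv2,numpy as np
a=cv2.imread("pics/top0.png")[160:220,140:215]
b=cv2.imread("pics/scene0.png")[200:240,225:285]
a=cv2.resize(a,None,fx=6,fy=6,interpolation=cv2.INTER_CUBIC);b=cv2.resize(b,(330,360*40//60+120),interpolation=cv2.INTER_CUBIC)
cv2.imwrite("pics/brick.png",np.hstack([a,b]))
```

```text
(no output)
```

View pics/brick.png

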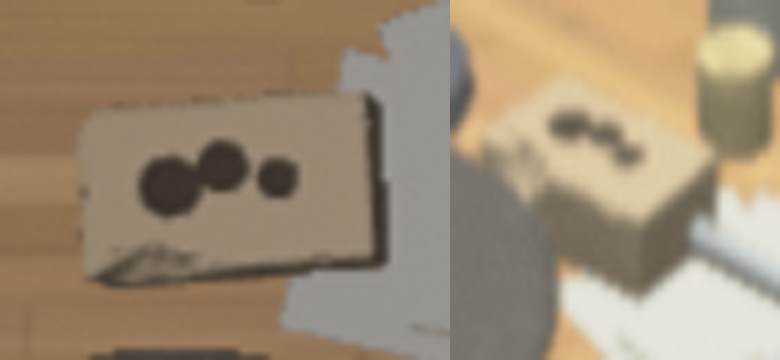

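```bash
cat >> h.py <<'E'
G=np.array([.5915,-.2716]);YAW=.026
def g2w(x,y,z):
    c,s=np.cos(YAW),np.sin(YAW);return np.array([G[0]+c*x-s*y,G[1]+s*x+c*y,z])
def down(psi,beta=0,lean=None):
    # tool y at angle psi in plan; tool z tilted by beta towards plan angle lean (defaults psi+90deg)
    y=np.array([np.cos(psi),np.sin(psi),0]);a=(psi+np.pi/2) if lean is None else lean
    z=np.array([np.sin(beta)*np.cos(a),np.sin(beta)*np.sin(a),-np.cos(beta)])
    return R.from_matrix(np.array([np.cross(y,z),y,z]).T)
def tcp(p,Ro,d=.167): return np.asarray(p)-d*Ro.as_matrix()[:,2]
def cmd():
    j=json.load(open("cmd.json"));return np.array(j["p"]),R.from_rotvec(j["r"])
def save(p,r): json.dump(dict(p=list(p),r=list(r.as_rotvec())),open("cmd.json","w"))
def plan(segs):
    """segs: list of (pos,R,n,ease) ; prints 5-row calls"""
    p,r=cmd();poses=[]
    for q,ro,n,ease in segs:
        sl=Slerp([0,1],R.concatenate([r,ro]))
        for i in range(1,n+1):
            t=i/n; t=t*t*(3-2*t) if ease else t
            poses.append((p+(np.asarray(q)-p)*t,sl(t)))
        p,r=np.asarray(q),ro
    while len(poses)%5: poses.append(poses[-1])
    bp,br=cmd()
    for k in range(0,len(poses),5):
        rows=[np.round(np.r_[br.inv().apply(a-bp)/.2,(br.inv()*b).as_rotvec()/np.pi],3)+0. for a,b in poses[k:k+5]]
        print(json.dumps([list(map(float,x)) for x in rows]))
        l=rows[-1]; bp,br=bp+br.apply(l[:3]*.2),br*R.from_rotvec(l[3:]*np.pi)
    save(bp,br);print("end",bp,br.as_rotvec())
def check():
    from plant import read_state
    s=read_state();p,r=cmd();print("t",round(s["t"],2),"pos",s["tool_pos"],"err mm",(s["tool_pos"]-p)*1e3,"rot",(r.inv()*R.from_rotvec(s["orientation"])).as_rotvec(),"F",s["force"],"op",s["opening"],"gf",s["gripper_force"],"q",s["q"]);return s
E
python3 - <<'E'
from h import *
from plant import *
c=dict(np.load("top0.npz"))
for u,v in [(82,110),(365,95),(375,260),(85,280)]:print(ray(c,(140+(u+.5)/6-.5,160+(v+.5)/6-.5),.03))
s=read_state();save(s["tool_pos"],R.from_rotvec(s["orientation"]))
D=down(YAW); bar=np.array([.4755,-.270,.09])
plan([([.40,.15,.40],down(.55),9,1),([bar[0],bar[1],.33],D,11,1)])
E
```

```text
[0.6634 0.1519 0.03  ]
[0.6675 0.0458 0.03  ]
[0.6049 0.0418 0.03  ]
[0.599 0.15  0.03 ]
[[-0.053, -0.052, 0.001, 0.0, 0.0, 0.007], [-0.194, -0.192, 0.003, 0.0, 0.0, 0.025], [-0.399, -0.394, 0.006, 0.0, 0.0, 0.051], [-0.642, -0.633, 0.009, 0.0, 0.0, 0.082], [-0.898, -0.885, 0.012, 0.0, 0.0, 0.114]]
[[-0.312, -0.14, 0.004, 0.0, 0.0, 0.031], [-0.574, -0.257, 0.007, 0.0, 0.0, 0.057], [-0.756, -0.338, 0.009, 0.0, 0.0, 0.075], [-0.824, -0.368, 0.009, -0.001, 0.0, 0.081], [-0.864, -0.398, 0.018, -0.001, 0.0, 0.085]]
[[-0.127, -0.048, 0.022, 0.001, 0.0, 0.011], [-0.318, -0.12, 0.055, 0.001, 0.0, 0.027], [-0.553, -0.209, 0.097, 0.001, 0.0, 0.047], [-0.815, -0.308, 0.142, 0.001, 0.0, 0.068], [-1.087, -0.41, 0.19, 0.001, 0.0, 0.091]]
[[-0.28, -0.021, 0.046, 0.0, 0.0, 0.022], [-0.531, -0.04, 0.088, 0.0, 0.0, 0.042], [-0.734, -0.055, 0.121, 0.0, 0.0, 0.058], [-0.87, -0.066, 0.144, 0.0, 0.0, 0.068], [-0.919, -0.069, 0.152, 0.0, 0.0, 0.072]]
end [ 0.4756 -0.27    0.33  ] [-2.1913 -2.2507  0.0022]
```

Run:
```python
from h import *
from plant import *
s=read_state();save(s["tool_pos"],R.from_rotvec(s["orientation"]))
D=down(YAW); bar=np.array([.4755,-.270,.09])
plan([([.40,.15,.40],down(.55),9,1),([bar[0],bar[1],.33],D,11,0)])
```

```text
[[-0.053, -0.052, 0.001, 0.0, 0.0, 0.007], [-0.194, -0.192, 0.003, 0.0, 0.0, 0.025], [-0.399, -0.394, 0.006, 0.0, 0.0, 0.051], [-0.642, -0.633, 0.009, 0.0, 0.0, 0.082], [-0.898, -0.885, 0.012, 0.0, 0.0, 0.114]]
[[-0.312, -0.14, 0.004, 0.0, 0.0, 0.031], [-0.574, -0.257, 0.007, 0.0, 0.0, 0.057], [-0.756, -0.338, 0.009, 0.0, 0.0, 0.075], [-0.824, -0.368, 0.009, -0.001, 0.0, 0.081], [-0.981, -0.482, 0.041, 0.0, 0.0, 0.097]]
[[-0.184, -0.062, 0.032, 0.0, 0.0, 0.015], [-0.367, -0.124, 0.065, 0.0, 0.0, 0.03], [-0.551, -0.185, 0.097, 0.0, 0.0, 0.045], [-0.735, -0.247, 0.129, 0.0, 0.0, 0.06], [-0.919, -0.308, 0.161, 0.0, 0.0, 0.075]]
[[-0.193, -0.017, 0.032, 0.0, 0.0, 0.016], [-0.387, -0.034, 0.064, 0.0, 0.0, 0.031], [-0.58, -0.051, 0.096, 0.0, 0.0, 0.046], [-0.773, -0.068, 0.128, 0.0, 0.0, 0.061], [-0.966, -0.085, 0.16, 0.0, 0.0, 0.076]]
end [ 0.4755 -0.27    0.3301] [ 2.1912  2.2506 -0.0026]
```

>>> arm_command --pt "-0.053 -0.052 0.001 0 0 0.007" --pt "-0.194 -0.192 0.003 0 0 0.025" --pt "-0.399 -0.394 0.006 0 0 0.051" --pt "-0.642 -0.633 0.009 0 0 0.082" --pt "-0.898 -0.885 0.012 0 0 0.114" --fingers 0.527 --force 60

```text
t: 0.72
tool_pos: [0.3269, 0.3289, 0.4022]
orientation: [1.178, 2.912, -0.0]
force: [0.2, -0.0, 1.5]
opening: 0.0474
gripper_force: 0.0
```

>>> arm_command --pt "-0.312 -0.14 0.004 0 0 0.031" --pt "-0.574 -0.257 0.007 0 0 0.057" --pt "-0.756 -0.338 0.009 0 0 0.075" --pt "-0.824 -0.368 0.009 -0.001 0 0.081" --pt "-0.981 -0.482 0.041 0 0 0.097"

```text
t: 1.35
tool_pos: [0.4014, 0.1258, 0.3946]
orientation: [1.601, 2.702, 0.002]
force: [0.1, 0.5, 0.1]
opening: 0.0219
gripper_force: 0.0
```

>>> arm_command --pt "-0.184 -0.062 0.032 0 0 0.015" --pt "-0.367 -0.124 0.065 0 0 0.03" --pt "-0.551 -0.185 0.097 0 0 0.045" --pt "-0.735 -0.247 0.129 0 0 0.06" --pt "-0.919 -0.308 0.161 0 0 0.075"

```text
t: 1.98
tool_pos: [0.4357, -0.0655, 0.3618]
orientation: [1.909, 2.495, 0.001]
force: [0.7, 0.4, -0.1]
opening: 0.022
gripper_force: 0.0
```

>>> arm_command --pt "-0.193 -0.017 0.032 0 0 0.016" --pt "-0.387 -0.034 0.064 0 0 0.031" --pt "-0.58 -0.051 0.096 0 0 0.046" --pt "-0.773 -0.068 0.128 0 0 0.061" --pt "-0.966 -0.085 0.16 0 0 0.076"

```text
t: 2.6
tool_pos: [0.4703, -0.2563, 0.3296]
orientation: [-2.192, -2.25, -0.001]
force: [0.0, 0.1, 0.5]
opening: 0.0218
gripper_force: 0.0
```

Run:
```python
from h import *
from plant import *
check()
c=read_camera("wrist");np.savez("w1.npz",**c);cv2.imwrite("pics/w1.png",cv2.convertScaleAbs(c["image"][:,:,::-1],alpha=1.3));print(c["T"],c["fx"])
```

```text
t 2.6 pos [ 0.4703 -0.2563  0.3296] err mm [-5.2379 13.6859 -0.4305] rot [-0.0009  0.0021  0.0009] F [0.043  0.1178 0.5491] op 0.02184315552071512 gf 0.0 q [-0.5949  0.0046  1.7584  0.0005  1.3788 -0.6209]
[[ 0.9997  0.0241  0.0078  0.468 ]
 [ 0.0253 -0.9629 -0.2686 -0.1823]
 [ 0.001   0.2687 -0.9632  0.31  ]
 [ 0.      0.      0.      1.    ]] 362.8945970858742
```

View pics/w1.png

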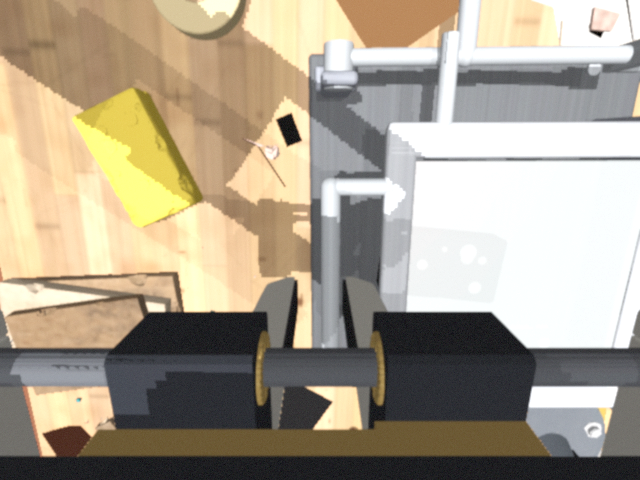

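Run:
```python
from h import *
c=dict(np.load("w1.npz"))
g=cv2.cvtColor(c["image"],cv2.COLOR_RGB2GRAY)
for v in (210,230,250): print(v,g[v,312:352])
def W(u,v,z):
    p=ray(c,(u,v),z);d=p[:2]-G;cc,s=np.cos(YAW),np.sin(YAW);return p,np.array([cc*d[0]+s*d[1],-s*d[0]+cc*d[1]])*1e3
for n,a in dict(bar=(331,230,.09),stand=(360,187,.09),pivot=(339,57,.07),pin=(450,75,.09),stayrod=(600,55,.07),sbar=(469,10,.07),cornFL=(311,57,.01)).items():print(n,*W(*a))
check()
```

```text
210 [ 64  67  70  69  70  70  70  71  86 127 158 174 185 189 192 195 200 203
 207 204 199 192 187 182 175 166 152 132 100  79  70  68  72  69  70  71
  69  70  68  68]
230 [ 64  67  69  70  70  68  70  69  74  90 107 114 121 125 127 126 129 130
 133 135 132 127 127 122 118 115 109  98  81  73  69  67  69  71  69  70
  69  68  68  71]
250 [ 64  65  67  69  68  70  69  68  76  90 106 115 120 125 125 127 126 131
 133 134 130 127 125 120 119 114 107  92  78  68  65  69  67  69  71  68
  68  68  65  70]
bar [ 0.4767 -0.2376  0.09  ] [-113.9225   36.9792]
stand [ 0.4933 -0.2103  0.09  ] [-96.5738  63.7981]
pivot [ 0.4786 -0.1351  0.07  ] [-109.2669  139.3737]
pin [ 0.5402 -0.1466  0.09  ] [-48.0668 126.2724]
stayrod [ 0.6357 -0.13    0.07  ] [ 47.8398 140.3906]
sbar [ 0.5536 -0.1082  0.07  ] [-33.6746 164.3366]
cornFL [ 0.4602 -0.1239  0.01  ] [-127.3781  151.095 ]
t 2.65 pos [ 0.4702 -0.2597  0.3288] err mm [-5.3363 10.2748 -1.2878] rot [-0.0004 -0.0001  0.0048] F [-3.4546 -1.2326 -0.4269] op 0.022094771656635228 gf 0.0 q [-0.5996  0.0093  1.7554 -0.0016  1.3764 -0.6212]
```

```bash
sed -i 's/G=np.array(\[.5915/G=np.array([.5925/' h.py
python3 - <<'E'
from h import *
b=g2w(-.115,.005,.09);print(b)
plan([([b[0],b[1],.30],down(YAW),2,0),([b[0],b[1],.30],down(YAW),3,0)])
E
```

```text
[ 0.4774 -0.2696  0.09  ]
[[0.001, 0.005, 0.075, 0.0, 0.0, 0.0], [0.002, 0.01, 0.15, 0.0, 0.0, 0.0], [0.002, 0.01, 0.15, 0.0, 0.0, 0.0], [0.002, 0.01, 0.15, 0.0, 0.0, 0.0], [0.002, 0.01, 0.15, 0.0, 0.0, 0.0]]
end [ 0.4775 -0.2696  0.3001] [ 2.1912  2.2506 -0.0026]
```

>>> arm_command --pt "0.001 0.005 0.075 0 0 0" --pt "0.002 0.01 0.15 0 0 0" --pt "0.002 0.01 0.15 0 0 0" --pt "0.002 0.01 0.15 0 0 0" --pt "0.002 0.01 0.15 0 0 0"

```text
t: 3.28
tool_pos: [0.4723, -0.2551, 0.3008]
orientation: [2.19, 2.251, 0.0]
force: [-0.6, -0.3, -1.0]
opening: 0.0222
gripper_force: 0.0
```

Run:
```python
from h import *
check()
```

```text
t 3.27 pos [ 0.4723 -0.2551  0.3008] err mm [-5.199  14.5041  0.7821] rot [-0.0019  0.0008 -0.0006] F [-0.6397 -0.3292 -0.951 ] op 0.02222243968076295 gf 0.0 q [-0.5908  0.0336  1.7837  0.      1.323  -0.6182]
```

Run:
```python
from h import *
s=check();save(s["tool_pos"],R.from_rotvec(s["orientation"]))
b=g2w(-.115,.005,.09)
plan([([b[0],b[1],.30],down(YAW),1,0),([b[0],b[1],.267],down(YAW),3,0)])
```

```text
t 3.27 pos [ 0.4723 -0.2551  0.3008] err mm [-5.199  14.5041  0.7821] rot [-0.0019  0.0008 -0.0006] F [-0.6397 -0.3292 -0.951 ] op 0.02222243968076295 gf 0.0 q [-0.5908  0.0336  1.7837  0.      1.323  -0.6182]
[[-0.073, 0.024, 0.004, 0.0, 0.0, 0.0], [-0.073, 0.024, 0.059, 0.0, 0.0, 0.0], [-0.073, 0.024, 0.114, 0.0, 0.0, 0.0], [-0.073, 0.024, 0.169, 0.0, 0.0, 0.0], [-0.073, 0.024, 0.169, 0.0, 0.0, 0.0]]
end [ 0.4775 -0.2696  0.2671] [2.1899 2.2507 0.0004]
```

>>> arm_command --pt "-0.073 0.024 0.004 0 0 0" --pt "-0.073 0.024 0.059 0 0 0" --pt "-0.073 0.024 0.114 0 0 0" --pt "-0.073 0.024 0.169 0 0 0" --pt "-0.073 0.024 0.169 0 0 0"

```text
t: 3.9
tool_pos: [0.4765, -0.2692, 0.2644]
orientation: [-2.189, -2.249, 0.001]
force: [-0.0, 0.9, -0.0]
opening: 0.0219
gripper_force: 0.0
```

>>> arm_command --pt "0 0 0 0 0 0" --pt "0 0 0 0 0 0" --pt "0 0 0 0 0 0" --pt "0 0 0 0 0 0" --pt "0 0 0 0 0 0" --fingers 1 --force 60

```text
t: 4.53
tool_pos: [0.4773, -0.2698, 0.2666]
orientation: [2.191, 2.251, 0.0]
force: [0.5, 0.3, 2.0]
opening: 0.0106
gripper_force: 60.0
```

Run:
```python
from h import *
s=check();p0=s["tool_pos"];save(p0,R.from_rotvec(s["orientation"]))
# bar arc: hinge (100,5,90), r=.215 ; keep bar relation as gripped
segs=[];n=28
for i in range(1,n+1):
    t=i/n;th=1.40*(t if True else t)
    d=g2w(.1-.215*np.cos(th),.005,.09+.215*np.sin(th))-g2w(-.115,.005,.09)
    segs.append((p0+d,R.from_rotvec(s["orientation"]),1,0))
plan(segs)
```

```text
t 4.53 pos [ 0.4773 -0.2698  0.2666] err mm [-0.2135 -0.2547 -0.4408] rot [0.0006 0.0005 0.0006] F [0.4946 0.3134 1.9807] op 0.010639537425807859 gf 59.999985694885254 q [-0.6081  0.1017  1.7788  0.0001  1.2606 -0.6348]
[[0.0, 0.001, -0.054, 0.0, 0.0, 0.0], [0.0, 0.005, -0.107, 0.0, 0.0, 0.0], [0.0, 0.012, -0.161, 0.0, 0.0, 0.0], [0.0, 0.022, -0.214, 0.0, 0.0, 0.0], [0.0, 0.034, -0.266, 0.0, 0.0, 0.0]]
[[0.0, 0.014, -0.052, 0.0, 0.0, 0.0], [0.0, 0.031, -0.103, 0.0, 0.0, 0.0], [0.0, 0.051, -0.153, 0.0, 0.0, 0.0], [0.0, 0.073, -0.202, 0.0, 0.0, 0.0], [0.0, 0.098, -0.249, 0.0, 0.0, 0.0]]
[[0.0, 0.027, -0.047, 0.0, 0.0, 0.0], [0.0, 0.056, -0.092, 0.0, 0.0, 0.0], [0.0, 0.087, -0.135, 0.0, 0.0, 0.0], [0.0, 0.121, -0.177, 0.0, 0.0, 0.0], [0.0, 0.157, -0.218, 0.0, 0.0, 0.0]]
[[0.0, 0.037, -0.038, 0.0, 0.0, 0.0], [0.0, 0.077, -0.074, 0.0, 0.0, 0.0], [-0.001, 0.118, -0.109, 0.0, 0.0, 0.0], [-0.001, 0.161, -0.141, 0.0, 0.0, 0.0], [-0.001, 0.206, -0.171, 0.0, 0.0, 0.0]]
[[0.0, 0.046, -0.028, 0.0, 0.0, 0.0], [0.0, 0.093, -0.054, 0.0, 0.0, 0.0], [0.0, 0.141, -0.077, 0.0, 0.0, 0.0], [0.0, 0.191, -0.098, 0.0, 0.0, 0.0], [0.0, 0.241, -0.116, 0.0, 0.0, 0.0]]
[[0.0, 0.052, -0.015, 0.0, 0.0, 0.0], [0.0, 0.104, -0.029, 0.0, 0.0, 0.0], [0.0, 0.157, -0.039, 0.0, 0.0, 0.0], [0.0, 0.157, -0.039, 0.0, 0.0, 0.0], [0.0, 0.157, -0.039, 0.0, 0.0, 0.0]]
end [ 0.6557 -0.2652  0.4785] [2.1912 2.2506 0.0002]
```

>>> arm_command --pt "0 0.001 -0.054 0 0 0" --pt "0 0.005 -0.107 0 0 0" --pt "0 0.012 -0.161 0 0 0" --pt "0 0.022 -0.214 0 0 0" --pt "0 0.034 -0.266 0 0 0"

```text
t: 5.15
tool_pos: [0.4835, -0.2697, 0.3177]
orientation: [-2.19, -2.249, 0.002]
force: [4.9, -5.0, -14.6]
opening: 0.0106
gripper_force: 60.0
```

>>> arm_command --pt "0 0.014 -0.052 0 0 0" --pt "0 0.031 -0.103 0 0 0" --pt "0 0.051 -0.153 0 0 0" --pt "0 0.073 -0.202 0 0 0" --pt "0 0.098 -0.249 0 0 0"

```text
t: 5.78
tool_pos: [0.5024, -0.2693, 0.3676]
orientation: [-2.189, -2.247, 0.005]
force: [-6.9, -4.3, -11.7]
opening: 0.0106
gripper_force: 60.0
```

Run:
```python
from h import *
check()
```

```text
t 5.78 pos [ 0.5024 -0.2693  0.3676] err mm [-153.3691   -4.0879 -110.8608] rot [0.0063 0.0016 0.0007] F [ -6.8641  -4.2521 -11.7022] op 0.010567421685534333 gf 59.994515776634216 q [-0.5812  0.0724  1.6181 -0.0023  1.4566 -0.6071]
```

>>> arm_command --pt "0 0.027 -0.047 0 0 0" --pt "0 0.056 -0.092 0 0 0" --pt "0 0.087 -0.135 0 0 0" --pt "0 0.121 -0.177 0 0 0" --pt "0 0.157 -0.218 0 0 0"

```text
t: 6.4
tool_pos: [0.5325, -0.2686, 0.4118]
orientation: [-2.187, -2.243, 0.009]
force: [-19.6, -0.7, -0.0]
opening: 0.0107
gripper_force: 60.0
```

>>> arm_command --pt "0 0.037 -0.038 0 0 0" --pt "0 0.077 -0.074 0 0 0" --pt "-0.001 0.118 -0.109 0 0 0" --pt "-0.001 0.161 -0.141 0 0 0" --pt "-0.001 0.206 -0.171 0 0 0"

```text
t: 7.02
tool_pos: [0.5734, -0.2674, 0.4495]
orientation: [-2.189, -2.244, 0.009]
force: [-29.2, 4.8, 20.0]
opening: 0.0103
gripper_force: 60.0
```

>>> arm_command --pt "0 0.046 -0.028 0 0 0" --pt "0 0.093 -0.054 0 0 0" --pt "0 0.141 -0.077 0 0 0" --pt "0 0.191 -0.098 0 0 0" --pt "0 0.241 -0.116 0 0 0"

```text
t: 7.65
tool_pos: [0.6226, -0.2663, 0.4753]
orientation: [2.193, 2.249, -0.004]
force: [-19.4, 2.9, 18.6]
opening: 0.0103
gripper_force: 60.0
```

>>> arm_command --pt "0 0.052 -0.015 0 0 0" --pt "0 0.104 -0.029 0 0 0" --pt "0 0.157 -0.039 0 0 0" --pt "0 0.157 -0.039 0 0 0" --pt "0 0.157 -0.039 0 0 0"

```text
t: 8.28
tool_pos: [0.6555, -0.2651, 0.4831]
orientation: [2.188, 2.247, 0.002]
force: [-4.0, 0.6, 13.9]
opening: 0.0104
gripper_force: 60.0
```

Run:
```python
from h import *
s=check();p=s["tool_pos"]
b=g2w(.1,.005,.09)-(p-[0,0,.167-.01]) ;print("theta",np.arctan2(-b[2],b[0]))
# release, up, to stay grip
D=down(YAW)
up=p+[-.0,0,.05]; sg=g2w(-.035,.140+.060,.07); print(sg)
a=tcp(sg,D)
save(p,R.from_rotvec(s["orientation"]))
plan([(p,D,2,0),(up,D,3,0),([a[0]-.0,a[1],.36],D,7,1),([a[0],a[1],.30],D,3,0)])
```

```text
t 8.28 pos [ 0.6555 -0.2651  0.4831] err mm [-0.2541  0.0787  4.6052] rot [-0.0041 -0.0025  0.    ] F [-4.0415  0.5692 13.9405] op 0.010367800763253917 gf 60.01425325870514 q [-0.4567  0.4116  1.0159 -0.0003  1.7088 -0.4835]
theta 1.4158982167548158
[ 0.5523 -0.0726  0.07  ]
[[0.0, 0.0, 0.0, 0.001, 0.0, 0.0], [0.0, 0.0, 0.0, 0.001, 0.001, 0.0], [0.0, 0.0, -0.083, 0.001, 0.001, 0.0], [0.0, 0.001, -0.167, 0.001, 0.001, 0.0], [-0.001, 0.001, -0.25, 0.001, 0.001, 0.0]]
[[0.054, -0.027, 0.048, 0.0, 0.0, 0.0], [0.194, -0.097, 0.172, 0.0, 0.0, 0.0], [0.384, -0.193, 0.341, 0.0, 0.0, 0.0], [0.592, -0.298, 0.525, 0.0, 0.0, 0.0], [0.783, -0.394, 0.694, 0.0, 0.0, 0.0]]
[[0.139, -0.07, 0.123, 0.0, 0.0, 0.0], [0.193, -0.097, 0.171, 0.0, 0.0, 0.0], [0.193, -0.097, 0.271, 0.0, 0.0, 0.0], [0.193, -0.097, 0.371, 0.0, 0.0, 0.0], [0.193, -0.097, 0.471, 0.0, 0.0, 0.0]]
end [ 0.5524 -0.0726  0.3   ] [2.1911 2.2504 0.002 ]
```

Run:
```python
from h import *
p=np.array([.6557,-.2652,.4785]);save(p,R.from_rotvec([2.1912,2.2506,.0002]))
D=down(YAW)
a=tcp(g2w(-.035,.140+.060,.07),D)
plan([(p,D,2,0),(p+[0,0,.03],D,2,0),([a[0],a[1],.43],D,7,0),([a[0],a[1],.29],D,4,0)])
```

```text
[[0.0, 0.0, 0.0, 0.0, 0.0, 0.0], [0.0, 0.0, 0.0, 0.0, 0.0, 0.0], [0.0, 0.0, -0.075, 0.0, 0.0, 0.0], [0.0, 0.0, -0.15, 0.0, 0.0, 0.0], [0.139, -0.07, -0.094, 0.0, 0.0, 0.0]]
[[0.14, -0.07, 0.056, 0.0, 0.0, 0.0], [0.28, -0.14, 0.112, 0.0, 0.0, 0.0], [0.419, -0.211, 0.168, 0.0, 0.0, 0.0], [0.559, -0.281, 0.224, 0.0, 0.0, 0.0], [0.698, -0.351, 0.28, 0.0, 0.0, 0.0]]
[[0.14, -0.07, 0.056, 0.0, 0.0, 0.0], [0.14, -0.07, 0.231, 0.0, 0.0, 0.0], [0.14, -0.07, 0.406, 0.0, 0.0, 0.0], [0.14, -0.07, 0.581, 0.0, 0.0, 0.0], [0.14, -0.07, 0.756, 0.0, 0.0, 0.0]]
end [ 0.5524 -0.0725  0.29  ] [2.1912 2.2506 0.0002]
```

>>> arm_command --pt "0 0 0 0 0 0" --pt "0 0 0 0 0 0" --pt "0 0 -0.075 0 0 0" --pt "0 0 -0.15 0 0 0" --pt "0.139 -0.07 -0.094 0 0 0" --fingers 0.14

```text
t: 8.9
tool_pos: [0.6414, -0.239, 0.5005]
orientation: [2.19, 2.245, 0.003]
force: [-0.5, -0.2, 0.2]
opening: 0.0399
gripper_force: 0.0
```

>>> arm_command --pt "0.14 -0.07 0.056 0 0 0" --pt "0.28 -0.14 0.112 0 0 0" --pt "0.419 -0.211 0.168 0 0 0" --pt "0.559 -0.281 0.224 0 0 0" --pt "0.698 -0.351 0.28 0 0 0"

```text
t: 9.52
tool_pos: [0.5668, -0.0993, 0.4422]
orientation: [2.19, 2.25, 0.002]
force: [-0.5, -0.2, -0.5]
opening: 0.0401
gripper_force: 0.0
```

>>> arm_command --pt "0.14 -0.07 0.056 0 0 0" --pt "0.14 -0.07 0.231 0 0 0" --pt "0.14 -0.07 0.406 0 0 0" --pt "0.14 -0.07 0.581 0 0 0" --pt "0.14 -0.07 0.756 0 0 0"

```text
t: 10.15
tool_pos: [0.553, -0.0726, 0.2903]
orientation: [2.19, 2.25, 0.002]
force: [0.4, 0.4, 0.1]
opening: 0.04
gripper_force: 0.0
```

Run:
```python
from h import *
from plant import *
s=check()
c=read_camera("wrist");np.savez("w2.npz",**c);cv2.imwrite("pics/w2.png",cv2.convertScaleAbs(c["image"][:,:,::-1],alpha=1.3))
```

```text
t 10.15 pos [ 0.553  -0.0726  0.2903] err mm [ 0.5895 -0.0386  0.2732] rot [-0.0017 -0.0002 -0.0001] F [0.3742 0.3775 0.1498] op 0.03995299999703447 gf 0.0 q [-0.2225  0.0997  1.7348  0.0001  1.3049 -0.2493]
```

View pics/w2.png

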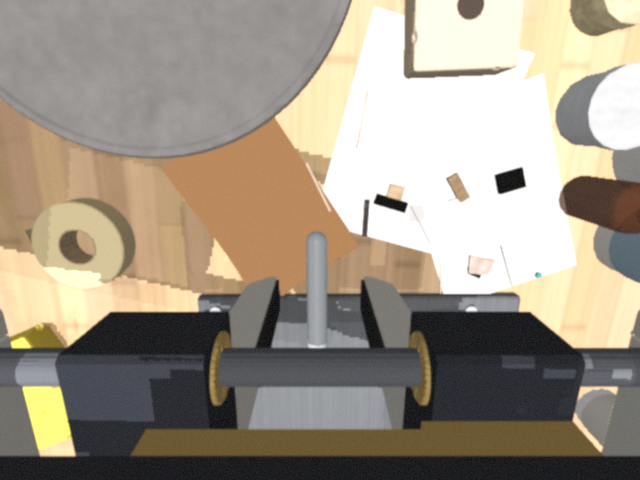

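Run:
```python
from h import *
D=down(YAW)
a=tcp(g2w(-.035,.2,.07),D)
segs=[(a,D,3,0),(a,D,7,0)]
for i in range(1,13):
    f=.885*i/12
    segs.append((tcp(g2w(-.11+.075*np.cos(f),.2,.07+.075*np.sin(f)),D),D,1,0))
plan(segs)
```

```text
[[0.0, 0.0, 0.088, 0.0, 0.0, 0.0], [0.0, 0.0, 0.177, 0.0, 0.0, 0.0], [0.0, -0.001, 0.265, 0.0, 0.0, 0.0], [0.0, -0.001, 0.265, 0.0, 0.0, 0.0], [0.0, -0.001, 0.265, 0.0, 0.0, 0.0]]
[[0.0, 0.0, 0.0, 0.0, 0.0, 0.0], [0.0, 0.0, 0.0, 0.0, 0.0, 0.0], [0.0, 0.0, 0.0, 0.0, 0.0, 0.0], [0.0, 0.0, 0.0, 0.0, 0.0, 0.0], [0.0, 0.0, 0.0, 0.0, 0.0, 0.0]]
[[0.0, -0.001, -0.028, 0.0, 0.0, 0.0], [0.0, -0.004, -0.055, 0.0, 0.0, 0.0], [0.0, -0.009, -0.082, 0.0, 0.0, 0.0], [0.0, -0.016, -0.109, 0.0, 0.0, 0.0], [0.0, -0.025, -0.135, 0.0, 0.0, 0.0]]
[[0.0, -0.011, -0.026, 0.0, 0.0, 0.0], [0.0, -0.023, -0.05, 0.0, 0.0, 0.0], [0.0, -0.038, -0.074, 0.0, 0.0, 0.0], [0.0, -0.054, -0.096, 0.0, 0.0, 0.0], [0.0, -0.072, -0.117, 0.0, 0.0, 0.0]]
[[0.0, -0.019, -0.02, 0.0, 0.0, 0.0], [0.0, -0.04, -0.038, 0.0, 0.0, 0.0], [0.0, -0.04, -0.038, 0.0, 0.0, 0.0], [0.0, -0.04, -0.038, 0.0, 0.0, 0.0], [0.0, -0.04, -0.038, 0.0, 0.0, 0.0]]
end [ 0.5248 -0.0733  0.295 ] [2.1912 2.2506 0.0002]
```

>>> arm_command --pt "0 0 0.088 0 0 0" --pt "0 0 0.177 0 0 0" --pt "0 -0.001 0.265 0 0 0" --pt "0 -0.001 0.265 0 0 0" --pt "0 -0.001 0.265 0 0 0"

```text
t: 10.82
tool_pos: [0.5524, -0.0726, 0.2371]
orientation: [2.191, 2.251, 0.0]
force: [0.2, -0.1, -0.3]
opening: 0.0399
gripper_force: 0.0
```

>>> arm_command --pt "0 0 0 0 0 0" --pt "0 0 0 0 0 0" --pt "0 0 0 0 0 0" --pt "0 0 0 0 0 0" --pt "0 0 0 0 0 0" --fingers 1 --force 30

```text
t: 11.45
tool_pos: [0.5518, -0.0726, 0.2365]
orientation: [-2.191, -2.25, 0.001]
force: [-3.9, -1.7, 2.1]
opening: 0.0109
gripper_force: 30.0
```

>>> arm_command --pt "0 -0.001 -0.028 0 0 0" --pt "0 -0.004 -0.055 0 0 0" --pt "0 -0.009 -0.082 0 0 0" --pt "0 -0.016 -0.109 0 0 0" --pt "0 -0.025 -0.135 0 0 0"

```text
t: 12.08
tool_pos: [0.5467, -0.0727, 0.2637]
orientation: [-2.191, -2.25, 0.001]
force: [-3.2, -2.9, -7.2]
opening: 0.0107
gripper_force: 30.0
```

>>> arm_command --pt "0 -0.011 -0.026 0 0 0" --pt "0 -0.023 -0.05 0 0 0" --pt "0 -0.038 -0.074 0 0 0" --pt "0 -0.054 -0.096 0 0 0" --pt "0 -0.072 -0.117 0 0 0"

```text
t: 12.7
tool_pos: [0.5329, -0.073, 0.2878]
orientation: [2.191, 2.25, 0.001]
force: [0.6, -1.5, -7.9]
opening: 0.0115
gripper_force: 30.0
```

>>> arm_command --pt "0 -0.019 -0.02 0 0 0" --pt "0 -0.04 -0.038 0 0 0" --pt "0 -0.04 -0.038 0 0 0" --pt "0 -0.04 -0.038 0 0 0" --pt "0 -0.04 -0.038 0 0 0"

```text
t: 13.32
tool_pos: [0.5254, -0.0732, 0.2957]
orientation: [2.19, 2.25, 0.002]
force: [2.7, 0.6, 4.4]
opening: 0.0106
gripper_force: 30.0
```

Run:
```python
from h import *
from plant import *
s=check()
c=read_camera("top");np.savez("t2.npz",**c);c2=read_camera("scene");np.savez("s2.npz",**c2)
a=cv2.resize(c["image"][130:290,220:410,::-1],(475,400));b=cv2.resize(c2["image"][170:330,240:420,::-1],(325,289));b=cv2.copyMakeBorder(b,0,111,0,0,0)
cv2.imwrite("pics/m2.png",np.hstack([a,b]))
```

```text
t 13.32 pos [ 0.5254 -0.0732  0.2957] err mm [0.5628 0.0503 0.6882] rot [-0.0019 -0.     -0.    ] F [2.7463 0.5652 4.3827] op 0.010626071174980748 gf 29.997869431972504 q [-0.2353  0.0214  1.8061  0.0003  1.3118 -0.2622]
```

View pics/m2.png

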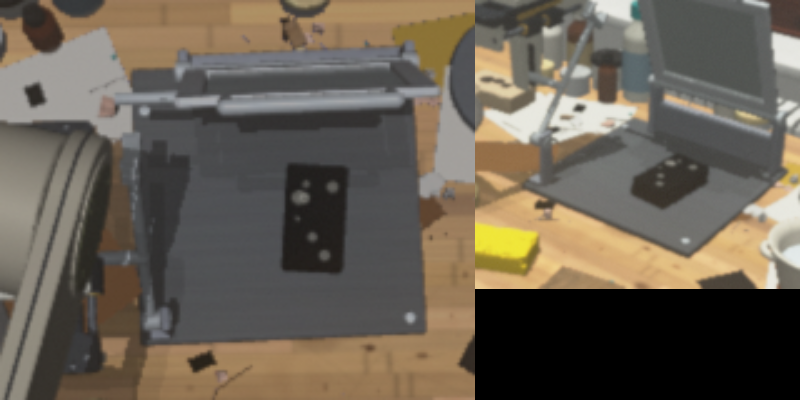

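Run:
```python
from h import *
c=dict(np.load("t2.npz"))
g=cv2.cvtColor(c["image"],cv2.COLOR_RGB2GRAY)
m=np.zeros_like(g);m[190:242,330:362]=(g[190:242,330:362]<38)*255
m=cv2.morphologyEx(m,cv2.MORPH_CLOSE,np.ones((5,5)))
k=max(cv2.findContours(m,0,2)[0],key=cv2.contourArea);box=cv2.boxPoints(cv2.minAreaRect(k))
w=np.array([ray(c,b,.036) for b in box]);print(box,w,"centre",w.mean(0),[np.linalg.norm(w[i]-w[i-1]) for i in range(4)])
e=w-np.roll(w,1,0);i=np.argmax(np.linalg.norm(e,axis=1));print("ang",np.arctan2(e[i,1],e[i,0]))
from scipy.optimize import brentq
def f(th):
    P=g2w(.1-.215*np.cos(th),.005,.09+.215*np.sin(th));q=np.linalg.inv(c["T"])@np.r_[P,1];return c["fy"]*q[1]/q[2]+c["cy"]
for th in (1.2,1.25,1.3,1.35,1.4):print(th,f(th))
print(g[160:182,344])
```

```text
[[332.5773 237.299 ]
 [334.4701 195.6577]
 [357.9216 196.7237]
 [356.0289 238.3649]] [[ 0.5224 -0.2496  0.036 ]
 [ 0.6158 -0.2555  0.036 ]
 [ 0.6126 -0.3079  0.036 ]
 [ 0.5192 -0.3017  0.036 ]] centre [ 0.5675 -0.2787  0.036 ] [np.float64(0.05215964971683959), np.float64(0.09360605072471481), np.float64(0.0525196646040387), np.float64(0.09360307549907226)]
ang -0.06256997788472371
1.2 172.5535734229889
1.25 166.42779073127366
1.3 160.23714427568407
1.35 154.00734255231703
1.4 147.76461694414166
[ 76  73  74  74  74  76 101 134 126 139 155 160 143 124  86  56  50  49
  48  49  49  51]
```

Run:
```python
from h import *
D=down(YAW);p,_=cmd()
A=-.0626;B=down(A-np.pi/2,np.radians(30));ax=B.as_matrix()[:,2]
gp=np.array([.5675,-.279,.0335]);print(tcp(gp,B))
pre=tcp(gp-.15*ax,B)
mid=np.array([.46,-.17,.40])
plan([(p,D,2,0),(p+[0,0,.12],D,3,0),(pre,B,12,0),(pre,B,3,0)])
```

```text
[ 0.4842 -0.2738  0.1781]
[[0.0, 0.0, 0.0, 0.0, 0.0, 0.0], [0.0, 0.0, 0.0, 0.0, 0.0, 0.0], [0.0, 0.0, -0.2, 0.0, 0.0, 0.0], [0.0, 0.0, -0.4, 0.0, 0.0, 0.0], [0.0, 0.0, -0.6, 0.0, 0.0, 0.0]]
[[-0.08, -0.05, 0.045, -0.011, 0.011, 0.043], [-0.161, -0.1, 0.089, -0.023, 0.021, 0.086], [-0.241, -0.151, 0.134, -0.034, 0.032, 0.129], [-0.321, -0.201, 0.178, -0.046, 0.042, 0.172], [-0.401, -0.251, 0.223, -0.057, 0.053, 0.215]]
[[-0.102, 0.007, 0.024, -0.012, 0.01, 0.043], [-0.203, 0.015, 0.049, -0.023, 0.021, 0.086], [-0.305, 0.022, 0.074, -0.035, 0.031, 0.128], [-0.406, 0.03, 0.099, -0.046, 0.042, 0.171], [-0.508, 0.037, 0.123, -0.058, 0.053, 0.214]]
[[-0.079, 0.067, 0.017, -0.012, 0.01, 0.043], [-0.158, 0.133, 0.033, -0.023, 0.021, 0.086], [-0.158, 0.133, 0.033, -0.023, 0.021, 0.086], [-0.158, 0.133, 0.033, -0.023, 0.021, 0.086], [-0.158, 0.133, 0.033, -0.023, 0.021, 0.086]]
end [ 0.4093 -0.269   0.3079] [ 3.0177 -0.0946  0.8105]
```

>>> arm_command --pt "0 0 0 0 0 0" --pt "0 0 0 0 0 0" --pt "0 0 -0.2 0 0 0" --pt "0 0 -0.4 0 0 0" --pt "0 0 -0.6 0 0 0" --fingers 0

```text
t: 14.05
tool_pos: [0.5243, -0.0732, 0.415]
orientation: [-2.19, -2.25, 0.002]
force: [0.3, -0.2, -0.5]
opening: 0.0462
gripper_force: 0.0
```

>>> arm_command --pt "-0.08 -0.05 0.045 -0.011 0.011 0.043" --pt "-0.161 -0.1 0.089 -0.023 0.021 0.086" --pt "-0.241 -0.151 0.134 -0.034 0.032 0.129" --pt "-0.321 -0.201 0.178 -0.046 0.042 0.172" --pt "-0.401 -0.251 0.223 -0.057 0.053 0.215" --fingers -1

```text
t: 14.68
tool_pos: [0.476, -0.1551, 0.3689]
orientation: [2.795, 1.375, 0.376]
force: [0.7, 0.7, -0.1]
opening: 0.0909
gripper_force: 0.0
```

>>> arm_command --pt "-0.102 0.007 0.024 -0.012 0.01 0.043" --pt "-0.203 0.015 0.049 -0.023 0.021 0.086" --pt "-0.305 0.022 0.074 -0.035 0.031 0.128" --pt "-0.406 0.03 0.099 -0.046 0.042 0.171" --pt "-0.508 0.037 0.123 -0.058 0.053 0.214"

```text
t: 15.3
tool_pos: [0.4277, -0.2368, 0.3245]
orientation: [3.031, 0.334, 0.703]
force: [-0.2, -0.8, 0.0]
opening: 0.0929
gripper_force: 0.0
```

>>> arm_command --pt "-0.079 0.067 0.017 -0.012 0.01 0.043" --pt "-0.158 0.133 0.033 -0.023 0.021 0.086" --pt "-0.158 0.133 0.033 -0.023 0.021 0.086" --pt "-0.158 0.133 0.033 -0.023 0.021 0.086" --pt "-0.158 0.133 0.033 -0.023 0.021 0.086"

```text
t: 15.92
tool_pos: [0.4096, -0.2686, 0.308]
orientation: [3.018, -0.091, 0.81]
force: [-0.4, 0.5, -0.6]
opening: 0.0928
gripper_force: 0.0
```

```bash
cat >> h.py <<'E'
def theta(tag):
    from plant import read_camera
    from scipy.ndimage import gaussian_filter1d
    out=[]
    c=read_camera("top");np.savez(tag+"t.npz",**c);c2=read_camera("scene");np.savez(tag+"s.npz",**c2)
    for th in np.arange(.85,1.26,.02):
        v=[]
        for cc in (c,c2):
            uv=[]
            for y in (-.03,.005,.04):
                q=np.linalg.inv(cc["T"])@np.r_[g2w(.1-.215*np.cos(th),y,.09+.215*np.sin(th)),1]
                uv.append((cc["fx"]*q[0]/q[2]+cc["cx"],cc["fy"]*q[1]/q[2]+cc["cy"]))
            g=cv2.cvtColor(cc["image"],cv2.COLOR_RGB2GRAY)
            v.append((np.round(uv[1]),[int(g[int(round(b)),int(round(a))]) for a,b in uv]))
        print(round(th,2),v)
E
python3 - <<'E'
from h import *
check();theta("a")
E
```

```text
t 15.93 pos [ 0.4096 -0.2686  0.308 ] err mm [0.3191 0.403  0.0368] rot [ 0.0008 -0.0006 -0.002 ] F [-0.3786  0.5463 -0.5589] op 0.09280041045450292 gf 0.0 q [-0.8224 -0.3174  2.1354  0.4315  0.9732  0.6268]
0.85 [(array([345., 212.]), [74, 31, 75]), (array([343., 177.]), [80, 80, 97])]
0.87 [(array([345., 210.]), [74, 31, 75]), (array([344., 176.]), [82, 83, 95])]
0.89 [(array([345., 208.]), [74, 31, 78]), (array([345., 174.]), [82, 82, 95])]
0.91 [(array([345., 206.]), [78, 32, 82]), (array([346., 173.]), [80, 80, 99])]
0.93 [(array([345., 203.]), [79, 32, 75]), (array([347., 171.]), [91, 87, 97])]
0.95 [(array([345., 201.]), [75, 35, 75]), (array([348., 169.]), [94, 95, 96])]
0.97 [(array([345., 199.]), [73, 33, 75]), (array([349., 168.]), [102, 99, 94])]
0.99 [(array([344., 197.]), [75, 33, 75]), (array([350., 166.]), [144, 169, 98])]
1.01 [(array([344., 195.]), [75, 63, 75]), (array([351., 165.]), [201, 202, 106])]
1.03 [(array([344., 193.]), [75, 74, 76]), (array([351., 163.]), [121, 91, 88])]
1.05 [(array([344., 190.]), [76, 76, 76]), (array([353., 162.]), [66, 64, 70])]
1.07 [(array([344., 188.]), [52, 51, 71]), (array([354., 161.]), [70, 64, 63])]
1.09 [(array([344., 186.]), [51, 50, 52]), (array([355., 159.]), [70, 65, 65])]
1.11 [(array([344., 183.]), [69, 108, 104]), (array([356., 158.]), [81, 75, 74])]
1.13 [(array([344., 181.]), [157, 150, 151]), (array([357., 157.]), [112, 107, 103])]
1.15 [(array([344., 179.]), [148, 150, 139]), (array([358., 156.]), [153, 148, 142])]
1.17 [(array([344., 176.]), [163, 164, 163]), (array([359., 154.]), [189, 190, 187])]
1.19 [(array([344., 174.]), [123, 143, 151]), (array([360., 153.]), [134, 134, 130])]
1.21 [(array([344., 171.]), [84, 82, 82]), (array([361., 152.]), [109, 106, 106])]
1.23 [(array([344., 169.]), [83, 83, 82]), (array([362., 151.]), [123, 120, 120])]
1.25 [(array([344., 166.]), [83, 82, 82]), (array([363., 150.]), [129, 129, 128])]
```

>>> arm_command --pt "0 0 0 0 0 0" --pt "0 0 0 0 0 0" --pt "0 0 0 0 0 0" --pt "0 0 0 0 0 0" --pt "0 0 0 0 0 0"

```text
t: 16.65
tool_pos: [0.4092, -0.269, 0.3076]
orientation: [3.018, -0.095, 0.81]
force: [0.7, -0.1, -0.0]
opening: 0.0929
gripper_force: 0.0
```

>>> arm_command --pt "0 0 0 0 0 0" --pt "0 0 0 0 0 0" --pt "0 0 0 0 0 0" --pt "0 0 0 0 0 0" --pt "0 0 0 0 0 0"

```text
t: 17.27
tool_pos: [0.4092, -0.269, 0.3076]
orientation: [3.018, -0.095, 0.81]
force: [-0.1, 0.2, 0.7]
opening: 0.093
gripper_force: 0.0
```

>>> arm_command --pt "0 0 0 0 0 0" --pt "0 0 0 0 0 0" --pt "0 0 0 0 0 0" --pt "0 0 0 0 0 0" --pt "0 0 0 0 0 0"

```text
t: 17.9
tool_pos: [0.4092, -0.269, 0.3076]
orientation: [3.018, -0.095, 0.81]
force: [-0.3, 0.7, -0.3]
opening: 0.0927
gripper_force: 0.0
```

>>> arm_command --pt "0 0 0 0 0 0" --pt "0 0 0 0 0 0" --pt "0 0 0 0 0 0" --pt "0 0 0 0 0 0" --pt "0 0 0 0 0 0"

```text
t: 18.52
tool_pos: [0.4092, -0.269, 0.3076]
orientation: [3.018, -0.095, 0.81]
force: [-0.3, -0.3, -0.1]
opening: 0.0933
gripper_force: 0.0
```

>>> arm_command --pt "0 0 0 0 0 0" --pt "0 0 0 0 0 0" --pt "0 0 0 0 0 0" --pt "0 0 0 0 0 0" --pt "0 0 0 0 0 0"

```text
t: 19.15
tool_pos: [0.4092, -0.269, 0.3076]
orientation: [3.018, -0.095, 0.81]
force: [-0.4, 0.3, 1.0]
opening: 0.0932
gripper_force: 0.0
```

>>> arm_command --pt "0 0 0 0 0 0" --pt "0 0 0 0 0 0" --pt "0 0 0 0 0 0" --pt "0 0 0 0 0 0" --pt "0 0 0 0 0 0"

```text
t: 19.77
tool_pos: [0.4092, -0.269, 0.3076]
orientation: [3.018, -0.095, 0.81]
force: [0.0, 0.1, 0.0]
opening: 0.0932
gripper_force: 0.0
```

>>> arm_command --pt "0 0 0 0 0 0" --pt "0 0 0 0 0 0" --pt "0 0 0 0 0 0" --pt "0 0 0 0 0 0" --pt "0 0 0 0 0 0"

```text
t: 20.4
tool_pos: [0.4092, -0.269, 0.3076]
orientation: [3.018, -0.095, 0.81]
force: [0.3, 0.0, 0.0]
opening: 0.0929
gripper_force: 0.0
```

>>> arm_command --pt "0 0 0 0 0 0" --pt "0 0 0 0 0 0" --pt "0 0 0 0 0 0" --pt "0 0 0 0 0 0" --pt "0 0 0 0 0 0"

```text
t: 21.02
tool_pos: [0.4092, -0.269, 0.3076]
orientation: [3.018, -0.095, 0.81]
force: [-0.5, -0.6, -0.0]
opening: 0.0926
gripper_force: 0.0
```

Run:
```python
from h import *
check();theta("b")
```

```text
t 21.02 pos [ 0.4092 -0.269   0.3076] err mm [-0.0782  0.0578 -0.3463] rot [ 0.0002 -0.0005  0.0001] F [-0.5374 -0.6103 -0.0125] op 0.09264265356130168 gf 0.0 q [-0.8235 -0.3174  2.1361  0.4318  0.9724  0.6276]
0.85 [(array([345., 212.]), [74, 33, 74]), (array([343., 177.]), [201, 214, 116])]
0.87 [(array([345., 210.]), [74, 34, 74]), (array([344., 176.]), [226, 221, 121])]
0.89 [(array([345., 208.]), [72, 31, 74]), (array([345., 174.]), [229, 230, 139])]
0.91 [(array([345., 206.]), [90, 75, 122]), (array([346., 173.]), [184, 215, 148])]
0.93 [(array([345., 203.]), [150, 165, 164]), (array([347., 171.]), [125, 112, 112])]
0.95 [(array([345., 201.]), [154, 139, 141]), (array([348., 169.]), [166, 181, 171])]
0.97 [(array([345., 199.]), [76, 43, 72]), (array([349., 168.]), [186, 188, 197])]
0.99 [(array([344., 197.]), [76, 55, 57]), (array([350., 166.]), [112, 71, 94])]
1.01 [(array([344., 195.]), [149, 148, 147]), (array([351., 165.]), [64, 63, 66])]
1.03 [(array([344., 193.]), [151, 155, 110]), (array([351., 163.]), [65, 65, 65])]
1.05 [(array([344., 190.]), [102, 103, 104]), (array([353., 162.]), [66, 64, 64])]
1.07 [(array([344., 188.]), [96, 96, 95]), (array([354., 161.]), [73, 65, 64])]
1.09 [(array([344., 186.]), [97, 95, 97]), (array([355., 159.]), [69, 65, 64])]
1.11 [(array([344., 183.]), [97, 96, 96]), (array([356., 158.]), [62, 63, 61])]
1.13 [(array([344., 181.]), [97, 96, 95]), (array([357., 157.]), [63, 62, 61])]
1.15 [(array([344., 179.]), [96, 95, 96]), (array([358., 156.]), [63, 63, 60])]
1.17 [(array([344., 176.]), [97, 97, 97]), (array([359., 154.]), [66, 74, 70])]
1.19 [(array([344., 174.]), [97, 96, 96]), (array([360., 153.]), [87, 88, 86])]
1.21 [(array([344., 171.]), [97, 97, 97]), (array([361., 152.]), [108, 104, 102])]
1.23 [(array([344., 169.]), [97, 97, 98]), (array([362., 151.]), [125, 120, 119])]
1.25 [(array([344., 166.]), [97, 97, 97]), (array([363., 150.]), [131, 129, 127])]
```

>>> arm_command --pt "0 0 0 0 0 0" --pt "0 0 0 0 0 0" --pt "0 0 0 0 0 0" --pt "0 0 0 0 0 0" --pt "0 0 0 0 0 0"

```text
t: 21.75
tool_pos: [0.4092, -0.269, 0.3076]
orientation: [3.018, -0.095, 0.81]
force: [-0.4, 0.9, 0.2]
opening: 0.0928
gripper_force: 0.0
```

>>> arm_command --pt "0 0 0 0 0 0" --pt "0 0 0 0 0 0" --pt "0 0 0 0 0 0" --pt "0 0 0 0 0 0" --pt "0 0 0 0 0 0"

```text
t: 22.38
tool_pos: [0.4092, -0.269, 0.3076]
orientation: [3.018, -0.095, 0.81]
force: [-0.7, 0.6, -0.4]
opening: 0.093
gripper_force: 0.0
```

Run:
```python
from h import *
from plant import *
theta("c")
c=dict(np.load("cs.npz"));b=cv2.resize(c["image"][160:310,230:420,::-1],(760,600),interpolation=cv2.INTER_CUBIC);cv2.imwrite("pics/prop.png",b)
```

```text
0.85 [(array([345., 212.]), [74, 34, 76]), (array([343., 177.]), [226, 224, 118])]
0.87 [(array([345., 210.]), [81, 62, 108]), (array([344., 176.]), [221, 227, 129])]
0.89 [(array([345., 208.]), [141, 138, 155]), (array([345., 174.]), [153, 141, 106])]
0.91 [(array([345., 206.]), [166, 168, 148]), (array([346., 173.]), [147, 132, 148])]
0.93 [(array([345., 203.]), [113, 56, 87]), (array([347., 171.]), [194, 196, 187])]
0.95 [(array([345., 201.]), [72, 34, 75]), (array([348., 169.]), [146, 113, 132])]
0.97 [(array([345., 199.]), [110, 90, 90]), (array([349., 168.]), [67, 67, 71])]
0.99 [(array([344., 197.]), [155, 156, 155]), (array([350., 166.]), [65, 66, 63])]
1.01 [(array([344., 195.]), [116, 114, 113]), (array([351., 165.]), [61, 65, 65])]
1.03 [(array([344., 193.]), [106, 112, 107]), (array([351., 163.]), [64, 62, 65])]
1.05 [(array([344., 190.]), [99, 99, 99]), (array([353., 162.]), [69, 66, 65])]
1.07 [(array([344., 188.]), [100, 100, 99]), (array([354., 161.]), [74, 64, 64])]
1.09 [(array([344., 186.]), [100, 100, 99]), (array([355., 159.]), [70, 64, 64])]
1.11 [(array([344., 183.]), [100, 99, 99]), (array([356., 158.]), [63, 62, 62])]
1.13 [(array([344., 181.]), [100, 100, 100]), (array([357., 157.]), [63, 65, 59])]
1.15 [(array([344., 179.]), [100, 99, 101]), (array([358., 156.]), [64, 63, 63])]
1.17 [(array([344., 176.]), [100, 100, 100]), (array([359., 154.]), [67, 73, 70])]
1.19 [(array([344., 174.]), [99, 100, 99]), (array([360., 153.]), [85, 88, 85])]
1.21 [(array([344., 171.]), [100, 100, 99]), (array([361., 152.]), [108, 106, 103])]
1.23 [(array([344., 169.]), [100, 101, 100]), (array([362., 151.]), [125, 122, 120])]
1.25 [(array([344., 166.]), [101, 100, 100]), (array([363., 150.]), [132, 127, 127])]
```

View pics/prop.png

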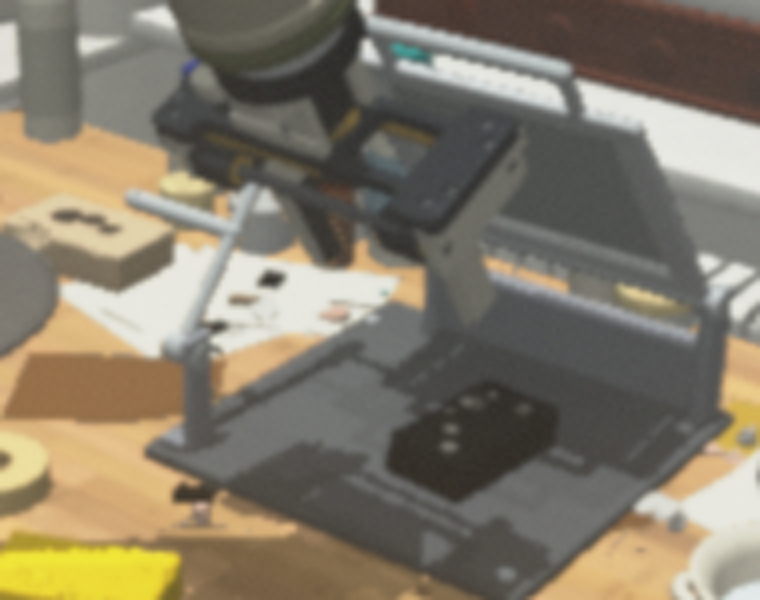

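The propped view shows the flap at about 52° with the stay raised (rod from about (185,345) up to (250,190)) and the block clear at (475,435). Next I move in on the block.

Run:
```python
from h import *
A=-.0626;B=down(A-np.pi/2,np.radians(30));ax=B.as_matrix()[:,2]
gp=np.array([.5675,-.279,.0335])
plan([(tcp(gp-.03*ax,B),B,4,0),(tcp(gp,B),B,4,0),(tcp(gp,B),B,2,0)])
```

```text
[[0.0, 0.0, 0.15, 0.0, 0.0, 0.0], [0.0, 0.0, 0.3, 0.0, 0.0, 0.0], [0.0, 0.001, 0.45, 0.0, 0.0, 0.0], [0.0, 0.001, 0.6, 0.0, 0.0, 0.0], [0.0, 0.001, 0.637, 0.0, 0.0, 0.0]]
[[0.0, 0.0, 0.038, 0.0, 0.0, 0.0], [-0.001, 0.0, 0.075, 0.0, 0.0, 0.0], [-0.001, 0.0, 0.113, 0.0, 0.0, 0.0], [-0.001, 0.0, 0.113, 0.0, 0.0, 0.0], [-0.001, 0.0, 0.113, 0.0, 0.0, 0.0]]
end [ 0.4841 -0.2738  0.178 ] [ 3.0177 -0.0946  0.8105]
```

>>> arm_command --pt "0 0 0.15 0 0 0" --pt "0 0 0.3 0 0 0" --pt "0 0.001 0.45 0 0 0" --pt "0 0.001 0.6 0 0 0" --pt "0 0.001 0.637 0 0 0"

```text
t: 23.1
tool_pos: [0.4727, -0.2723, 0.1953]
orientation: [3.021, -0.095, 0.806]
force: [-0.0, 0.6, 0.4]
opening: 0.0932
gripper_force: 0.0
```

>>> arm_command --pt "0 0 0.038 0 0 0" --pt "-0.001 0 0.075 0 0 0" --pt "-0.001 0 0.113 0 0 0" --pt "-0.001 0 0.113 0 0 0" --pt "-0.001 0 0.113 0 0 0"

```text
t: 23.72
tool_pos: [0.484, -0.2738, 0.1779]
orientation: [3.018, -0.095, 0.81]
force: [0.3, 0.2, -0.7]
opening: 0.093
gripper_force: 0.0
```

Run:
```python
from h import *
from plant import *
check()
theta("d")
c=read_camera("wrist");np.savez("w3.npz",**c)
```

```text
t 23.73 pos [ 0.484  -0.2738  0.1779] err mm [-0.1039  0.0218 -0.136 ] rot [ 0.0001 -0.0003  0.0001] F [ 0.312   0.2432 -0.6969] op 0.09299174283109808 gf 0.0 q [-0.7126  0.0813  2.041   0.5215  0.6556  0.5615]
0.85 [(array([345., 212.]), [74, 33, 54]), (array([343., 177.]), [227, 226, 88])]
0.87 [(array([345., 210.]), [81, 62, 107]), (array([344., 176.]), [223, 228, 105])]
0.89 [(array([345., 208.]), [140, 137, 154]), (array([345., 174.]), [155, 142, 106])]
0.91 [(array([345., 206.]), [164, 167, 147]), (array([346., 173.]), [148, 135, 151])]
0.93 [(array([345., 203.]), [113, 56, 86]), (array([347., 171.]), [194, 197, 187])]
0.95 [(array([345., 201.]), [72, 34, 73]), (array([348., 169.]), [148, 114, 132])]
0.97 [(array([345., 199.]), [109, 90, 90]), (array([349., 168.]), [66, 67, 72])]
0.99 [(array([344., 197.]), [152, 155, 153]), (array([350., 166.]), [68, 65, 63])]
1.01 [(array([344., 195.]), [116, 112, 112]), (array([351., 165.]), [66, 68, 66])]
1.03 [(array([344., 193.]), [105, 112, 105]), (array([351., 163.]), [64, 65, 65])]
1.05 [(array([344., 190.]), [99, 98, 98]), (array([353., 162.]), [67, 67, 67])]
1.07 [(array([344., 188.]), [99, 98, 99]), (array([354., 161.]), [73, 65, 66])]
1.09 [(array([344., 186.]), [99, 99, 98]), (array([355., 159.]), [71, 65, 64])]
1.11 [(array([344., 183.]), [99, 99, 98]), (array([356., 158.]), [64, 65, 63])]
1.13 [(array([344., 181.]), [99, 99, 99]), (array([357., 157.]), [68, 67, 63])]
1.15 [(array([344., 179.]), [99, 98, 99]), (array([358., 156.]), [65, 64, 67])]
1.17 [(array([344., 176.]), [99, 99, 99]), (array([359., 154.]), [69, 74, 71])]
1.19 [(array([344., 174.]), [98, 99, 99]), (array([360., 153.]), [87, 88, 87])]
1.21 [(array([344., 171.]), [100, 99, 99]), (array([361., 152.]), [109, 106, 104])]
1.23 [(array([344., 169.]), [99, 98, 98]), (array([362., 151.]), [125, 122, 123])]
1.25 [(array([344., 166.]), [99, 99, 99]), (array([363., 150.]), [130, 129, 130])]
```

```bash
cat >> h.py <<'E'
def Bo(t=0): # 0 grasp orientation, 1 place orientation: turned about world z
    a=-.0626+t*(np.pi/2+.042+.0626); return down(a-np.pi/2,np.radians(30))
E
python3 - <<'E'
from h import *
B=Bo(0);ax=B.as_matrix()[:,2]
gp=np.array([.5675,-.279,.0335])
u=gp+[0,0,.012];b=u-.15*ax
segs=[(tcp(gp,B),B,5,0),(tcp(u,B),B,3,0),(tcp(b,B),B,7,1)]
def leg(p,q,t0,t1,n):
    for i in range(1,n+1):
        f=i/n;f=f*f*(3-2*f) if 0 else f
        O=Bo(t0+(t1-t0)*f);segs.append((tcp(p+(q-p)*f,O),O,1,0))
m=np.array([.48,-.08,.27]);h=np.array([.6335,.0975,.14])
leg(b,m,0,.5,7);leg(m,h,.5,1,8)
plan(segs)
E
```

```text
[[0.0, 0.0, 0.0, 0.0, 0.0, 0.0], [0.0, 0.0, 0.0, 0.0, 0.0, 0.0], [0.0, 0.0, 0.0, 0.0, 0.0, 0.0], [0.0, 0.0, 0.0, 0.0, 0.0, 0.0], [0.0, 0.0, 0.0, 0.0, 0.0, 0.0]]
[[0.01, 0.0, -0.018, 0.0, 0.0, 0.0], [0.02, 0.0, -0.035, 0.0, 0.0, 0.0], [0.031, 0.0, -0.052, 0.0, 0.0, 0.0], [0.031, 0.0, -0.094, 0.0, 0.0, 0.0], [0.031, 0.0, -0.201, 0.0, 0.0, 0.0]]
[[0.0, 0.0, -0.146, 0.0, 0.0, 0.0], [0.0, -0.001, -0.306, 0.0, 0.0, 0.0], [0.0, -0.001, -0.453, 0.0, 0.0, 0.0], [0.0, -0.001, -0.56, 0.0, 0.0, 0.0], [0.0, -0.001, -0.601, 0.0, 0.0, 0.0]]
[[0.021, -0.088, -0.066, 0.019, 0.0, -0.033], [0.048, -0.177, -0.129, 0.038, 0.0, -0.066], [0.079, -0.267, -0.189, 0.057, 0.0, -0.099], [0.115, -0.359, -0.246, 0.076, 0.0, -0.132], [0.156, -0.455, -0.3, 0.095, 0.0, -0.165]]
[[0.091, -0.074, -0.026, 0.019, 0.0, -0.033], [0.187, -0.149, -0.048, 0.038, 0.0, -0.066], [0.277, -0.153, 0.098, 0.055, 0.0, -0.095], [0.372, -0.16, 0.246, 0.072, 0.0, -0.124], [0.47, -0.168, 0.397, 0.088, 0.0, -0.152]]
[[0.084, 0.077, 0.143, 0.017, 0.0, -0.029], [0.173, 0.154, 0.288, 0.034, 0.0, -0.058], [0.266, 0.229, 0.436, 0.05, 0.0, -0.087], [0.363, 0.303, 0.586, 0.067, 0.0, -0.116], [0.463, 0.375, 0.737, 0.084, 0.0, -0.145]]
end [0.6369 0.0141 0.2847] [-1.8806 -1.9635 -0.5046]
```

>>> arm_command --pt "0 0 0 0 0 0" --pt "0 0 0 0 0 0" --pt "0 0 0 0 0 0" --pt "0 0 0 0 0 0" --pt "0 0 0 0 0 0" --fingers 1 --force 20

```text
t: 24.5
tool_pos: [0.484, -0.2737, 0.1777]
orientation: [3.018, -0.095, 0.81]
force: [-0.6, -0.4, 0.8]
opening: 0.0549
gripper_force: 20.0
```

>>> arm_command --pt "0.01 0 -0.018 0 0 0" --pt "0.02 0 -0.035 0 0 0" --pt "0.031 0 -0.052 0 0 0" --pt "0.031 0 -0.094 0 0 0" --pt "0.031 0 -0.201 0 0 0"

```text
t: 25.12
tool_pos: [0.4687, -0.2724, 0.2153]
orientation: [3.02, -0.094, 0.808]
force: [0.0, -0.1, -1.2]
opening: 0.0546
gripper_force: 20.0
```

>>> arm_command --pt "0 0 -0.146 0 0 0" --pt "0 -0.001 -0.306 0 0 0" --pt "0 -0.001 -0.453 0 0 0" --pt "0 -0.001 -0.56 0 0 0" --pt "0 -0.001 -0.601 0 0 0"

```text
t: 25.75
tool_pos: [0.4089, -0.2692, 0.3214]
orientation: [3.015, -0.095, 0.812]
force: [0.7, -0.9, -0.4]
opening: 0.0548
gripper_force: 20.0
```

Run:
```python
from h import *
s=check()
```

```text
t 25.75 pos [ 0.4089 -0.2692  0.3214] err mm [-228.0274 -283.3348   36.6807] rot [-0.8414  0.0005  1.4505] F [ 0.7048 -0.8922 -0.3935] op 0.05476416092097044 gf 19.98599499464035 q [-0.8244 -0.3351  2.1239  0.4244  0.9973  0.6407]
```

>>> arm_command --pt "0.021 -0.088 -0.066 0.019 0 -0.033" --pt "0.048 -0.177 -0.129 0.038 0 -0.066" --pt "0.079 -0.267 -0.189 0.057 0 -0.099" --pt "0.115 -0.359 -0.246 0.076 0 -0.132" --pt "0.156 -0.455 -0.3 0.095 0 -0.165"

```text
t: 26.38
tool_pos: [0.4117, -0.1774, 0.3871]
orientation: [-2.803, -0.774, -0.752]
force: [0.6, -0.7, -0.7]
opening: 0.0549
gripper_force: 20.0
```

>>> arm_command --pt "0.091 -0.074 -0.026 0.019 0 -0.033" --pt "0.187 -0.149 -0.048 0.038 0 -0.066" --pt "0.277 -0.153 0.098 0.055 0 -0.095" --pt "0.372 -0.16 0.246 0.072 0 -0.124" --pt "0.47 -0.168 0.397 0.088 0 -0.152"

```text
t: 27.0
tool_pos: [0.4996, -0.0867, 0.3646]
orientation: [-2.393, -1.452, -0.642]
force: [1.1, -0.0, -1.0]
opening: 0.0546
gripper_force: 20.0
```

>>> arm_command --pt "0.084 0.077 0.143 0.017 0 -0.029" --pt "0.173 0.154 0.288 0.034 0 -0.058" --pt "0.266 0.229 0.436 0.05 0 -0.087" --pt "0.363 0.303 0.586 0.067 0 -0.116" --pt "0.463 0.375 0.737 0.084 0 -0.145"

```text
t: 27.62
tool_pos: [0.6376, 0.015, 0.2828]
orientation: [-1.877, -1.965, -0.502]
force: [1.0, -0.6, -0.0]
opening: 0.055
gripper_force: 20.0
```

Run:
```python
from h import *
from plant import *
s=check()
for n in ("wrist","scene"):
    c=read_camera(n);np.savez(n+"4.npz",**c)
    cv2.imwrite(f"pics/{n}4.png",c["image"][:,:,::-1])
a=np.load("wrist4.npz")["image"][:,:,::-1];b=np.load("scene4.npz")["image"][150:270,180:340,::-1]
cv2.imwrite("pics/m4.png",np.hstack([cv2.resize(a,(427,320)),cv2.resize(b,(373,320))]))
```

```text
t 27.62 pos [0.6376 0.015  0.2828] err mm [ 0.664   0.8627 -1.8833] rot [ 0.0028  0.0003 -0.0021] F [ 0.9702 -0.568  -0.0394] op 0.05503847434831593 gf 19.9844428896904 q [-0.2043  0.3641  1.4914  0.5104  1.4476 -0.3562]
```

View pics/m4.png

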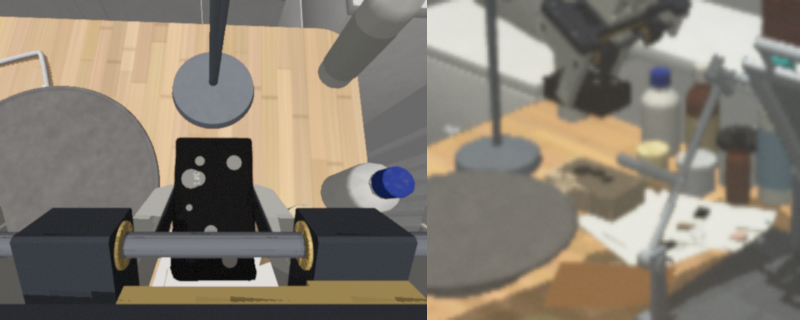

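Run:
```python
from h import *
c=dict(np.load("w2.npz"))
g=cv2.cvtColor(c["image"],cv2.COLOR_RGB2GRAY)
print(g[55:85,440],g[55:85,500]);print(g[30,398:420],g[30,510:535])
for uv in [(413,68),(521,65)]:print(ray(c,uv,.03))
c=dict(np.load("wrist4.npz"));k=640/427
w=[ray(c,(u*k,v*k),.1405) for u,v in [(176,138),(251,139),(257,278),(172,278)]];print(np.array(w),np.mean(w,0))
s=check();O=R.from_rotvec(s["orientation"]);print("gp",s["tool_pos"]+.167*O.as_matrix()[:,2])
```

```text
[207 207 207 207 208 207 206 207 206 206 205 203 201 196 176 139  98  83
  77  76  78 118 180 210 216 217 217 217 216 217] [206 206 207 206 206 207 206 204 200 198 197 182 154 121  95  80  90 138
 187 211 216 217 217 216 217 218 218 216 216 217]
[218 217 217 216 216 207 163 106  84  87  87  87  86  91  95 122 147 157
 178 196 204 207] [207 206 206 205 205 204 204 203 203 200 197 192 189 189 188 187 186 184
 187 186 186 183 185 185 185]
[0.6071 0.0436 0.03  ]
[0.6726 0.0471 0.03  ]
[[0.6047 0.1453 0.1405]
 [0.6578 0.1469 0.1405]
 [0.6622 0.0567 0.1405]
 [0.6099 0.0543 0.1405]] [0.6336 0.1008 0.1405]
t 27.73 pos [0.6374 0.0165 0.2798] err mm [ 0.4347  2.3911 -4.9549] rot [ 0.0076  0.0018 -0.0009] F [-1.0347 -0.1757 -1.6904] op 0.05489415580958142 gf 19.98542994260788 q [-0.2021  0.3688  1.4918  0.5109  1.4471 -0.3556]
gp [0.6325 0.1002 0.1353]
```

Run:
```python
from h import *
B=Bo(1)
plan([(tcp([.635,.0985,.14],B),B,1,0),(tcp([.635,.0985,.075],B),B,3,0),(tcp([.635,.0985,.075],B),B,1,0),])
plan([(tcp([.635,.0985,.056],B),B,4,0)])
```

```text
[[0.004, 0.008, 0.003, 0.0, 0.0, 0.0], [-0.051, 0.008, 0.097, 0.0, 0.0, 0.0], [-0.105, 0.008, 0.19, 0.0, 0.0, 0.0], [-0.159, 0.008, 0.284, 0.0, 0.0, 0.0], [-0.159, 0.008, 0.284, 0.0, 0.0, 0.0]]
end [0.6385 0.0151 0.2196] [-1.8806 -1.9635 -0.5046]
[[-0.012, 0.0, 0.021, 0.0, 0.0, 0.0], [-0.024, 0.0, 0.041, 0.0, 0.0, 0.0], [-0.036, 0.0, 0.062, 0.0, 0.0, 0.0], [-0.047, 0.0, 0.082, 0.0, 0.0, 0.0], [-0.047, 0.0, 0.082, 0.0, 0.0, 0.0]]
end [0.6385 0.0151 0.2007] [-1.8806 -1.9635 -0.5046]
```

>>> arm_command --pt "0.004 0.008 0.003 0 0 0" --pt "-0.051 0.008 0.097 0 0 0" --pt "-0.105 0.008 0.19 0 0 0" --pt "-0.159 0.008 0.284 0 0 0" --pt "-0.159 0.008 0.284 0 0 0"

```text
t: 28.35
tool_pos: [0.6368, 0.0151, 0.2158]
orientation: [-1.88, -1.959, -0.5]
force: [-0.8, 0.5, -1.3]
opening: 0.055
gripper_force: 20.0
```

Run:
```python
from h import *
s=check();print(s["tool_pos"]-[.6385,.0151,.2196])
```

```text
t 28.35 pos [0.6368 0.0151 0.2158] err mm [-1.6909 -0.0172 15.1096] rot [0.0048 0.0013 0.0033] F [-0.8376  0.5366 -1.3146] op 0.05500598258038629 gf 19.985839426517487 q [-0.2044  0.4425  1.5243  0.52    1.353  -0.4066]
[-0.0017  0.     -0.0038]
```

>>> arm_command --pt "-0.012 0 0.021 0 0 0" --pt "-0.024 0 0.041 0 0 0" --pt "-0.036 0 0.062 0 0 0" --pt "-0.047 0 0.082 0 0 0" --pt "-0.047 0 0.082 0 0 0"

```text
t: 28.98
tool_pos: [0.6382, 0.0153, 0.1999]
orientation: [-1.88, -1.963, -0.504]
force: [0.4, 0.1, 0.1]
opening: 0.055
gripper_force: 20.0
```

Run:
```python
from h import *
s=check();O=R.from_rotvec(s["orientation"]);print("gp",s["tool_pos"]+.167*O.as_matrix()[:,2])
```

```text
t 28.98 pos [0.6382 0.0153 0.1999] err mm [-0.3389  0.1487 -0.873 ] rot [0.0011 0.0005 0.0006] F [0.3958 0.1463 0.1003] op 0.05500321038374626 gf 19.98612016439438 q [-0.2038  0.4653  1.5267  0.5239  1.3271 -0.4218]
gp [0.6344 0.0988 0.0553]
```

>>> arm_command --pt "-0.001 0 0.002 0 0 0" --pt "-0.002 0 0.004 0 0 0" --pt "-0.004 0 0.006 0 0 0" --pt "-0.005 0 0.008 0 0 0" --pt "-0.005 0 0.008 0 0 0"

```text
t: 29.6
tool_pos: [0.6384, 0.0151, 0.1985]
orientation: [-1.88, -1.963, -0.504]
force: [-0.3, 0.8, -0.4]
opening: 0.055
gripper_force: 20.0
```

Run:
```python
from h import *
s=check();O=R.from_rotvec(s["orientation"]);print("gp",s["tool_pos"]+.167*O.as_matrix()[:,2])
p,r=cmd();save(p+r.apply([-.001,0,.0016]),r)
```

```text
t 29.6 pos [0.6384 0.0151 0.1985] err mm [-0.1412  0.0121 -2.2806] rot [0.0004 0.0003 0.0003] F [-0.284   0.8474 -0.4487] op 0.054981687738955815 gf 19.98600125312805 q [-0.2039  0.4674  1.5267  0.5242  1.3246 -0.4234]
gp [0.6347 0.0987 0.0539]
```

>>> arm_command --pt "-0.001 0 0.002 0 0 0" --pt "-0.002 0 0.003 0 0 0" --pt "-0.003 0 0.004 0 0 0" --pt "-0.003 0 0.005 0 0 0" --pt "-0.003 0 0.005 0 0 0"

```text
t: 30.22
tool_pos: [0.6384, 0.0151, 0.198]
orientation: [-1.88, -1.963, -0.505]
force: [-3.0, -0.4, 6.0]
opening: 0.055
gripper_force: 20.0
```

Run:
```python
from h import *
s=check();O=R.from_rotvec(s["orientation"]);print("gp",s["tool_pos"]+.167*O.as_matrix()[:,2])
p,r=cmd();save(p+r.apply([-.0006,0,.001]),r)
```

```text
t 30.23 pos [0.6384 0.0151 0.198 ] err mm [-0.061   0.0364 -0.8847] rot [ 0.0004  0.0006 -0.0001] F [-3.0014 -0.4432  5.9834] op 0.05497982305189902 gf 19.997411370277405 q [-0.204   0.4683  1.5266  0.5246  1.324  -0.4244]
gp [0.6348 0.0987 0.0534]
```

>>> arm_command --pt "0 0 0 0 0 0" --pt "0 0 0 0 0 0" --pt "0 0 0 0 0 0" --pt "0 0 0 0 0 0" --pt "0 0 0 0 0 0" --fingers -0.5

```text
t: 30.85
tool_pos: [0.6384, 0.0151, 0.1973]
orientation: [-1.88, -1.963, -0.504]
force: [-0.5, 0.2, -0.4]
opening: 0.0702
gripper_force: 0.0
```

>>> arm_command --pt "0 0 -0.05 0 0 0" --pt "0 0 -0.15 0 0 0" --pt "0 0 -0.3 0 0 0" --pt "0 0 -0.45 0 0 0" --pt "0 0 -0.5 0 0 0"

```text
t: 31.48
tool_pos: [0.6415, -0.0365, 0.2876]
orientation: [-1.883, -1.966, -0.509]
force: [0.5, 0.7, -0.7]
opening: 0.0699
gripper_force: 0.0
```

>>> arm_command --pt "0.07 0 -0.12 0 0 0" --pt "0.2 0 -0.35 0 0 0" --pt "0.3 0 -0.52 0 0 0" --pt "0.35 0 -0.6 0 0 0" --pt "0.35 0 -0.6 0 0 0"

```text
t: 32.1
tool_pos: [0.6408, -0.0344, 0.4237]
orientation: [-1.881, -1.965, -0.506]
force: [-0.4, 0.1, -0.7]
opening: 0.07
gripper_force: 0.0
```

Run:
```python
from h import *
from plant import *
s=check()
c=read_camera("top");np.savez("t5.npz",**c);c2=read_camera("wrist");np.savez("w5.npz",**c2)
for cc,n in ((c,"top"),(c2,"wrist")):
    g=cv2.cvtColor(cc["image"],cv2.COLOR_RGB2GRAY)
    uv=[]
    for dx in (-.06,.06):
        for dy in(-.08,.08):
            q=np.linalg.inv(cc["T"])@[.635+dx,.0985+dy,.056,1];uv.append((cc["fx"]*q[0]/q[2]+cc["cx"],cc["fy"]*q[1]/q[2]+cc["cy"]))
    uv=np.array(uv);lo=np.clip(uv.min(0).astype(int),0,None);hi=np.clip(uv.max(0).astype(int),0,[640,480]);print(n,lo,hi)
    m=np.zeros_like(g);sl=np.s_[lo[1]:hi[1],lo[0]:hi[0]];m[sl]=(g[sl]<40)*255
    m=cv2.morphologyEx(m,cv2.MORPH_CLOSE,np.ones((7,7)));m=cv2.morphologyEx(m,cv2.MORPH_OPEN,np.ones((5,5)))
    ks=cv2.findContours(m,0,2)[0]
    if not ks: print("none");continue
    k=max(ks,key=cv2.contourArea);box=cv2.boxPoints(cv2.minAreaRect(k));w=np.array([ray(cc,b,.056) for b in box])
    print(w,w.mean(0),[round(np.linalg.norm(w[i]-w[i-1]),4) for i in range(4)])
```

```text
t 32.1 pos [ 0.6408 -0.0344  0.4237] err mm [  2.269  -49.4168 226.0404] rot [-0.0013 -0.0004 -0.0009] F [-0.3737  0.1463 -0.6693] op 0.06998411414966146 gf 0.0 q [-0.2769  0.2883  1.3205  0.4993  1.6941 -0.2988]
top [136 160] [210 215]
none
wrist [258 202] [376 356]
[[0.6063 0.1434 0.056 ]
 [0.6591 0.1457 0.056 ]
 [0.6615 0.0551 0.056 ]
 [0.6116 0.053  0.056 ]] [0.6346 0.0993 0.056 ] [np.float64(0.0906), np.float64(0.0529), np.float64(0.0906), np.float64(0.0499)]
```

Run:
```python
from h import *
c=dict(np.load("w5.npz"));im=c["image"].astype(int)
def px(p):
    q=np.linalg.inv(c["T"])@np.r_[p,1];return int(round(c["fx"]*q[0]/q[2]+c["cx"])),int(round(c["fy"]*q[1]/q[2]+c["cy"]))
e1=np.array([np.cos(.042),np.sin(.042),0]);e2=np.array([-e1[1],e1[0],0]);o=np.array([.635,.0985,.03])
for nm,e,f,rng in (("x",e1,e2,np.arange(-48,49,2)),("y",e2,e1,np.arange(-74,75,2))):
  for off in (-.02,.02):
    print(nm,off,[(int(d),int(im[v,u].mean())) for d in rng if abs(d)>24 for u,v in [px(o+e*d/1e3+f*off)] if 0<=u<640 and 0<=v<480])
theta("e")
```

```text
x -0.02 [(-48, 201), (-46, 203), (-44, 203), (-42, 202), (-40, 203), (-38, 202), (-36, 202), (-34, 203), (-32, 195), (-30, 125), (-28, 75), (-26, 12), (26, 11), (28, 68), (30, 173), (32, 166), (34, 134), (36, 152), (38, 165), (40, 166), (42, 163), (44, 163), (46, 168), (48, 165)]
x 0.02 [(-48, 175), (-46, 172), (-44, 172), (-42, 172), (-40, 169), (-38, 169), (-36, 166), (-34, 168), (-32, 169), (-30, 156), (-28, 56), (-26, 11), (26, 23), (28, 100), (30, 156), (32, 146), (34, 151), (36, 161), (38, 168), (40, 170), (42, 170), (44, 167), (46, 167), (48, 170)]
y -0.02 [(-74, 166), (-72, 203), (-70, 202), (-68, 203), (-66, 203), (-64, 202), (-62, 203), (-60, 202), (-58, 196), (-56, 172), (-54, 168), (-52, 188), (-50, 191), (-48, 185), (-46, 112), (-44, 15), (-42, 9), (-40, 8), (-38, 22), (-36, 21), (-34, 22), (-32, 13), (-30, 20), (-28, 17), (-26, 14), (26, 130), (28, 126), (30, 91), (32, 50), (34, 19), (36, 16), (38, 18), (40, 19), (42, 21), (44, 12), (46, 21), (48, 19), (50, 21), (52, 25), (54, 44), (56, 97), (58, 168), (60, 173), (62, 173), (64, 173), (66, 174), (68, 173), (70, 174), (7
[... 1604 characters left out ...]
[94, 94, 92]), (array([355., 159.]), [70, 65, 68])]
1.11 [(array([344., 183.]), [94, 94, 92]), (array([356., 158.]), [65, 65, 67])]
1.13 [(array([344., 181.]), [94, 93, 93]), (array([357., 157.]), [67, 67, 64])]
1.15 [(array([344., 179.]), [93, 93, 92]), (array([358., 156.]), [64, 66, 66])]
1.17 [(array([344., 176.]), [94, 93, 94]), (array([359., 154.]), [67, 77, 75])]
1.19 [(array([344., 174.]), [93, 93, 92]), (array([360., 153.]), [87, 88, 89])]
1.21 [(array([344., 171.]), [94, 93, 93]), (array([361., 152.]), [109, 106, 103])]
1.23 [(array([344., 169.]), [93, 93, 93]), (array([362., 151.]), [125, 122, 122])]
1.25 [(array([344., 166.]), [94, 94, 93]), (array([363., 150.]), [130, 128, 129])]
```

```bash
python3 -c "
from plant import *
print(close_job())"
```

```text
the job is handed in; nothing more can be done
None
```

The job is handed in: the flap rests propped on the raised stay at about 0.91 rad, and the charcoal block lies flat on the firebrick, centred to within about 3 mm. I moved none of the other objects, and it took about 32 s.

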